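# Make up two planter orders from the drying stock

## Robot

A 6-joint arm with a two-finger parallel gripper is mounted at the origin on the work surface. World frame = base frame: x ahead of the robot, y to its left, z up, the work surface at z = 0. Lengths are in m, angles in rad, forces in N, time in s.
With the tool pointing down it reaches from about 0.35 to 0.975 m from the base axis. Payload 4.9 kg.
Tool frame: the origin (TCP) lies on the centre line of the jaws, within the pads' length; the fingertips stand 22 mm ahead of it and the grasp point (between the pads) lies 3 mm ahead of it (manip.tcp_to_tips is the distance from the TCP to the fingertips, in m); z points along the fingers, x is the direction in which the jaws open and shut, and the axes are right-handed (so a half turn about z gives the same grasp; the last joint's range is limited). The gripper opens to 85 mm and grips with 20 to 120 N. Pads are 22 mm wide; open, the fingers measure 114 mm over their backs; the gripper's body (76 mm by 85 mm) begins 54 mm behind the grasp point. The pads swing forward as they close: fully open they stand 13 mm farther back than shut.
Start: joints at [1.014, 0.053, 1.613, -0, 1.476, -0.119], TCP at [0.265, 0.566, 0.253] pointing down, gripper open.
Joint ranges: [-3.01, 3.01], [-1.01, 2.22], [0.06, 2.58], [-1.02, 4.17], [0.09, 2.62], [-3.14, 3.14]. Speed limits (rad/s): [2.57, 2.57, 3.14, 3.14, 3.14, 3.14].

## Interface

Orientations are given as a unit quaternion [w, x, y, z].
In Python, from plant import manip gives the robot as it stands.
- The arm moves only by the shell command python3 -m pendant 'ROWS'. ROWS is a JSON object of lists of equal length, an entry for each row: "linear": the shift along the tool's x, y, z in cm, a list of three; "rotation": the turn, a rotation vector about the tool's x, y, z in degrees, a list of three; "grip": the closure, from 0 (fully open) to 1 (shut). A call has exactly 10 rows; each row is the pose to reach, as a shift and turn from the pose commanded when the call began, along the tool's axes at that moment; what a row does not reach only later rows make up. A row lasts 1/12 s, in which the tool goes at most 41.7 mm and 7.16 degrees, less where a joint would pass 70% of its speed; a pose out of reach is approached as far as the arm can. A call with a gripper value outside its range is refused whole. The fingers move at their own pace and stop on an object; the grip force is fixed at half the most. Time passes only in rows, so rows that repeat a pose let the fingers close, or fill a call up. It gives the time, the measured TCP pose, the force and the opening at its end, in the units of the state.
- manip.state(): the state, without advancing time (a new reading comes with each control period).
- manip.grab_frame(name): name is "scene" or "top"; returns the picture (400x640x3 uint8, red, green, blue); there is no depth.
- manip.calibration(name): a dict with "fx", "fy", "cx", "cy" (pixels), "cam_to_world" (4x4, takes a point from camera to world coordinates). Camera axes: x right, y up, looking along -z (the intrinsics and any distortion apply to the point x, -y, -z); pixel columns grow to the right and rows downward; lengths in m; the calibration is good to about 2 mm. A picture is of the moment at which its call begins. calibration takes no time and is no camera call.
- manip.job_done(): hands the job in, once; it reports no verdict.
The state is a dict: "time": time; "joint_pos": joint angles; "joint_vel": joint speeds; "joint_efforts": joint torques, N m; "tool_pos": TCP position; "tool_rot": TCP orientation; "contact_force": force on the tool from outside, world axes, zero at the start; "ft_torque": the same for the moment, N m; "gripper_width": opening from 0.0 (shut) to 1.0 (fully open).
Only numpy, scipy, OpenCV 4.12 (cv2) and the standard library are available. Lean on these libraries where they do the work, as an engineer would, in place of code of your own. Each camera call takes 0.05 s, during which the arm holds its last target. There are 200 camera calls.

## Task

Make up the two orders of unfired ware in the wooden trays: in the long one the round saucer in the middle of the larger compartment, the round planter centred on it, and the bud vase upright in the middle of the narrow compartment; in the square one the square saucer in the middle with the square planter centred on it, both in line with the tray's sides. Set the ware down gently, as it cracks easily, and leave the jar, the brush and the kiln prop where they are.

Things in the scene. Friction and masses are not known exactly. Their poses are not given: they have to be found in the camera images.
- round_saucer: loose round saucer of cream unfired clay, 64 diameter, 18 high: a solid disc whose top face lies 14 above its underside, with a raised rim 3 wide and 4 high round it (recess 58 across). Origin: centre of the underside; z up. About 0.09 kg.
- square_saucer: loose square saucer of the same clay, 64 x 64, 18 high: a solid slab whose top face lies 14 above its underside, with a raised rim 3 wide and 4 high (recess 58 x 58). Origin: centre of the underside; x and y square to its sides, z up. About 0.10 kg.
- round_planter: loose round open-topped planter of the same clay, 52 high: foot 42 diameter, widening to 56 diameter at 14 above the foot and straight-sided from there to the rim; wall 4; small tan beads 17 to 27 above the foot, standing out up to 3 (drawn only, not felt). Origin: centre of the foot; z up. About 0.14 kg.
- square_planter: loose square open-topped planter of the same clay, 52 high: straight sides 50 x 50 above a foot 40 x 40 and 6 high; wall 4; small tan beads standing out up to 3 low on the sides (drawn only, not felt). Origin: centre of the foot; x and y square to its sides, z up. About 0.16 kg.
- bud_vase: loose bud vase of the same clay, 74 high: round body 44 diameter, straight from 5 to 44 above the foot, then a thin neck (18 to 20 diameter) and a lip 26 diameter; solid, with a dark mouth drawn on. Origin: centre of the foot (38 diameter); z up. About 0.15 kg.
- long_tray: fixed long wooden tray, 242 (its x) x 146 (its y), floor top 6 above the table, walls 8 thick rising to 16. A bar 6 thick, as high as the walls, splits it: the larger compartment, 130 x 130 inside, on the -x side, is centred at x = -48; the narrow one, 90 (x) x 130 (y) inside, on the +x side, at x = +68; both at y = 0. Origin: centre of the underside, on the table.
- square_tray: fixed square wooden tray, 146 x 146, one compartment 130 x 130 inside, floor top 6 above the table, walls 8 thick rising to 16 above the table. Origin: centre of the underside, on the table; x and y square to its sides.
- slip_jar: bystander: loose amber jar with a white cap, 64 diameter, 85 high; origin: centre of the underside. Not part of the job.
- brush: bystander: loose flat brush with a wooden handle, about 200 long, 42 wide and 20 high, lying beyond the stock along its own x (handle to -x); origin about the middle of its length, on the table. Not part of the job.
- kiln_prop: bystander: loose plain off-white cylinder, 44 diameter, 60 high, standing; origin: centre of the underside. Not part of the job.

How it is judged:
By the outcome, as a careful person would: the job done as asked, in the order asked, and still so for the second after the job is handed in, with the robot touching nothing.
It also fails if it takes over 122 s, if anything falls off the work surface, if the arm or the gripper's body presses on something with over 40 N, if the wrist force passes 120 N, or if a joint passes its speed limit or range.

## Working session

There is one attempt and no reset: what is moved stays moved. The work goes in short steps, Python scripts to look and compute and a shell command to move; the robot and the scene stay as the last step left them, time stands still between calls to the robot, and variables do not carry over. Pictures are saved under pics/ and viewed, about 12 in all and at most 16, crops included, and the job is handed in when it is done.

```bash
ls; mkdir -p pics
python3 - <<'E'
from plant import manip
import cv2
for n in("scene","top"):
    im=manip.grab_frame(n); cv2.imwrite(f"pics/{n}0.png",im[:,:,::-1]); print(n,manip.calibration(n))
print(manip.state(), manip.tcp_to_tips)
E
```

```text
pics
scene {'fx': 422.6935859016636, 'fy': 422.6935859016636, 'cx': 317.3873695672301, 'cy': 188.73431463115722, 'cam_to_world': array([[-0.2009466 , -0.6960667 ,  0.68928341,  1.2373916 ],
       [ 0.97952959, -0.13420707,  0.15003418,  0.11427553],
       [-0.01192709,  0.70532235,  0.70878638,  0.66025655],
       [ 0.        ,  0.        ,  0.        ,  1.        ]])}
top {'fx': 427.45358742408837, 'fy': 427.45358742408837, 'cx': 317.78006618241506, 'cy': 199.52893114690661, 'cam_to_world': array([[-0.01262556,  0.99778742, -0.06527532,  0.5754704 ],
       [-0.99980908, -0.01357081, -0.01405798, -0.01070284],
       [-0.01491271,  0.06508536,  0.99776826,  0.87016485],
       [ 0.        ,  0.        ,  0.        ,  1.        ]])}
{'time': 0.1, 'joint_pos': array([ 1.01397066e+00,  5.32867263e-02,  1.61414901e+00,  1.00670155e-05,
        1.47602860e+00, -1.18971773e-01]), 'joint_vel': array([-2.44876778e-05, -1.64726036e-03, -3.08505967e-03,  1.22687955e-03,
        5.85245694e-04,  1.93213183e-03]), 'joint_efforts': array([ 1.67786739e-04, -3.94903135e+01, -3.71363461e+01, -1.39965464e-04,
        3.94084389e-03, -2.18714229e-05]), 'tool_pos': array([0.26469888, 0.56559815, 0.25219308]), 'tool_rot': array([ 4.00431208e-04,  8.43799861e-01,  5.36657170e-01, -8.45854806e-04]), 'contact_force': array([ 0.33278093, -0.18203093, -0.39780122]), 'ft_torque': array([ 0.00033283, -0.03180727,  0.01145332]), 'gripper_width': 0.9990350675265601} 0.022
```

View pics/top0.png

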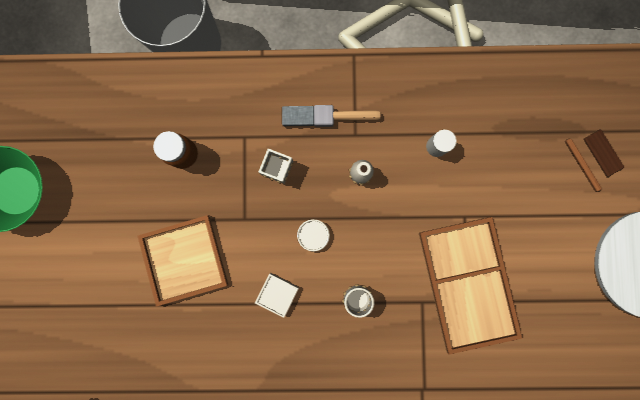

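View pics/scene0.png

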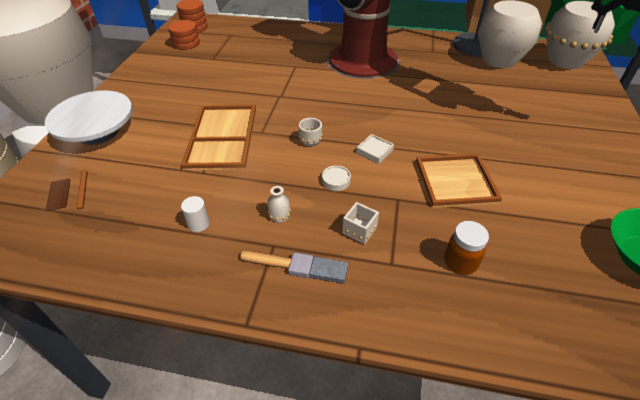

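The top view shows the square planter at (276,166), vase (362,172), round saucer (314,236), square saucer (278,295), round planter (359,302), square tray (185,261), long tray (470,287), jar (169,147), prop (443,142) and brush (330,116). I'll segment these next.

```bash
cat > h.py <<'E'
from plant import manip
import numpy as np, cv2
C={n:manip.calibration(n) for n in("scene","top")}
def ray(n,p,z):
    c=C[n];M=c["cam_to_world"];d=M[:3,:3]@np.array([(p[0]-c["cx"])/c["fx"],-(p[1]-c["cy"])/c["fy"],-1]);o=M[:3,3]
    return (o+d*(z-o[2])/d[2])[:2]
def pix(n,P):
    c=C[n];M=c["cam_to_world"];q=M[:3,:3].T@(np.array(P)-M[:3,3]);return np.array([c["cx"]+c["fx"]*q[0]/-q[2],c["cy"]+c["fy"]*q[1]/q[2]])
def clay(im):
    hsv=cv2.cvtColor(im,cv2.COLOR_RGB2HSV); return cv2.inRange(hsv,(0,0,110),(179,75,255))
def wood(im):
    hsv=cv2.cvtColor(im,cv2.COLOR_RGB2HSV); return cv2.inRange(hsv,(10,60,175),(30,175,255))
def comps(m,amin=100):
    return [c for c in cv2.findContours(m,cv2.RETR_EXTERNAL,cv2.CHAIN_APPROX_NONE)[0] if cv2.contourArea(c)>amin]
def shot(n,name,box=None,s=1):
    im=manip.grab_frame(n); o=im[:,:,::-1]
    if box: o=o[box[1]:box[3],box[0]:box[2]]
    cv2.imwrite(f"pics/{name}.png",cv2.resize(o,None,fx=s,fy=s,interpolation=cv2.INTER_CUBIC)); return im
E
python3 - <<'E'
from h import *
for n in("top","scene"):
    im=cv2.imread(f"pics/{n}0.png")[:,:,::-1].copy()
    for nm,m in(("clay",clay(im)),("wood",wood(im))):
        for c in comps(m,80):
            r=cv2.minAreaRect(c)
            if 130<r[0][0]<530 and 100<r[0][1]<360: print(n,nm,np.round(r[0],1),np.round(r[1],1),round(r[2],1))
im=cv2.imread("pics/top0.png");im2=cv2.imread("pics/scene0.png")
a=cv2.resize(im[140:325,250:385],None,fx=3,fy=3,interpolation=cv2.INTER_CUBIC)
b=cv2.resize(im2[110:250,260:400],None,fx=2.7,fy=2.7,interpolation=cv2.INTER_CUBIC)
o=np.zeros((555,790,3),np.uint8);o[:,:405]=a;o[:378,408:786]=b
cv2.imwrite("pics/crop1.png",o)
E
```

```text
top clay [358.5 302.5] [29. 29.] 90.0
top clay [276.3 295.4] [33.1 32.6] 26.6
top clay [312.8 234.8] [31.8 31.1] 45.0
top clay [359.8 169.8] [17.7 21.2] 45.0
top clay [274.7 164.6] [26.6 26.5] 21.3
top clay [167.8 145.8] [29.  29.7] 45.0
top clay [441. 140.] [22. 30.] 90.0
top clay [297. 115.] [18. 30.] 90.0
top clay [323.  114.5] [19. 18.] 90.0
top wood [475.6 308.4] [66.  63.9] 76.8
top wood [461.8 250.7] [44.  63.3] 77.5
top wood [184.  260.6] [64.  61.7] 74.6
top wood [356. 114.] [ 6. 46.] 90.0
scene clay [317.7 267.5] [57.3 22.7] 11.3
scene clay [472.5 234.2] [33.9 28.1] 55.0
scene clay [359.5 221.5] [33.5 34.4] 26.6
scene clay [195.  213.5] [35.7 23.1] 71.6
scene clay [279.  203.5] [35. 20.] 90.0
scene clay [336. 178.] [24. 28.] 90.0
scene clay [375.5 146.3] [30.7 23.6] 33.0
scene clay [310. 131.] [26. 22.] 90.0
scene wood [265.4 258.2] [49.8  9.2] 9.5
scene wood [219.4 194. ] [93.9  5.8] 7.3
scene wood [456.  179.1] [39.1 66. ] 86.5
scene wood [335.  166.6] [175.   26.6] 7.4
scene wood [216.  151.5] [21. 56.] 90.0
scene wood [142.7 146.1] [87.8 21. ] 6.7
scene wood [159.6 131.5] [61.3  8. ] 3.3
scene wood [223.  122.8] [27.4 54.7] 88.5
```

View pics/crop1.png

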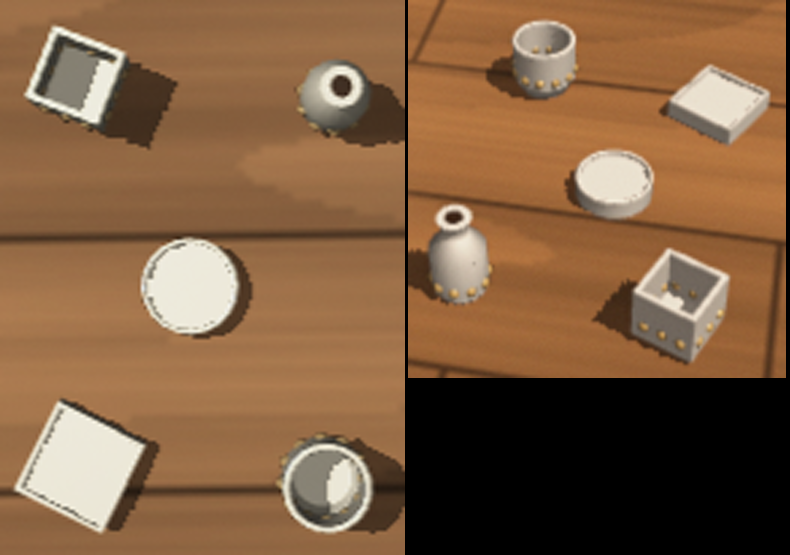

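The crop shows the white rims clearly in both views, all ware upright and untouching. Next the trays in close-up, plus a measurement of the ware from the bright tops.

Run:
```python
from h import *
im=cv2.imread("pics/top0.png")
a=cv2.resize(im[210:310,133:238],None,fx=3.7,fy=3.7,interpolation=cv2.INTER_CUBIC)
b=cv2.resize(im[212:360,414:528],None,fx=3.7,fy=3.7,interpolation=cv2.INTER_CUBIC)
o=np.zeros((max(a.shape[0],b.shape[0]),a.shape[1]+b.shape[1],3),np.uint8);o[:a.shape[0],:a.shape[1]]=a;o[:b.shape[0],a.shape[1]:]=b
cv2.imwrite("pics/trays.png",o)
rgb=im[:,:,::-1].copy();hsv=cv2.cvtColor(rgb,cv2.COLOR_RGB2HSV)
m=cv2.inRange(hsv,(0,0,190),(179,60,255))
for c in comps(m,30):
    r=cv2.minAreaRect(c)
    if 150<r[0][0]<450 and 130<r[0][1]<330:
        (x,y),e,_=cv2.fitEllipse(c); print("rect",np.round(r[0],1),np.round(r[1],1),round(r[2],1),"ell",round(x,1),round(y,1),np.round(e,1))
```

```text
rect [358. 302.] [28. 28.] 90.0 ell 358.5 302.2 [28.  28.4]
rect [275.8 295.4] [32.2 32.2] 26.6 ell 275.8 295.3 [37.4 37.7]
rect [312.5 235. ] [30.4 30.4] 45.0 ell 312.5 234.9 [30.6 30.8]
rect [363.  168.5] [13.4 13.4] 45.0 ell 362.6 168.3 [12.6 14.4]
rect [274.4 164.4] [25.6 25.6] 21.8 ell 274.4 164.4 [29.  29.5]
rect [167.5 145.5] [28.3 28.3] 45.0 ell 167.6 145.5 [27.7 28.6]
rect [444.  140.5] [21. 22.] 90.0 ell 444.3 140.2 [21.  21.8]
```

View pics/trays.png

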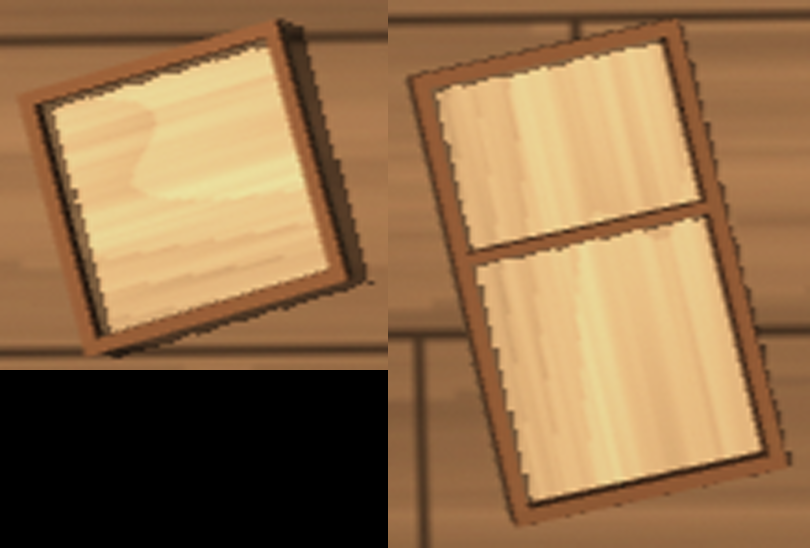

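The trays show outer top corners in crop pixels: square (18,95), (278,20), (350,275), (90,355); long (20,77), (292,20), (402,460), (127,523) relative to its crop.

Run:
```python
from h import *
def tray(nm,pts,off,L):
    P=np.array([ray("top",((x+.5)/3.7-.5+off[0],(y+.5)/3.7-.5+off[1]),.016) for x,y in pts])
    tl,tr,br,bl=P; c=P.mean(0)
    ax=(tl-bl)+(tr-br); ay=(tl-tr)+(bl-br)
    a1=np.degrees(np.arctan2(ax[1],ax[0]));a2=np.degrees(np.arctan2(-ay[0],ay[1]))
    print(nm,c.round(4),"yaw",a1.round(1),a2.round(1),"size",np.linalg.norm(ax)/2,np.linalg.norm(ay)/2); return c,a1
tray("sq",[(18,95),(278,20),(350,275),(90,355)],(133,210),146)
c,a=tray("long",[(20,77),(292,20),(402,460),(127,523)],(414,212),242)
u=np.array([np.cos(np.radians(a)),np.sin(np.radians(a))]);print("big",(c-.048*u).round(4),"narrow",(c+.068*u).round(4))
# inner-floor check, top view (floor/wall-top mix ~z .011)
im=cv2.imread("pics/top0.png")[:,:,::-1].copy()
for cc in comps(wood(im),500):
    r=cv2.minAreaRect(cc)
    if r[0][1]>200: B=np.array([ray("top",p,.011) for p in cv2.boxPoints(r)]);e=B[1]-B[0];print("floor",B.mean(0).round(4),"yaw",np.degrees(np.arctan2(e[1],e[0])).round(1)%90,np.linalg.norm(e),np.linalg.norm(B[2]-B[1]))
for nm,p,z in(("rplanter",(358.4,302.2),.052),("ssaucer",(275.8,295.4),.018),("rsaucer",(312.5,234.9),.018),("vase",(362.8,168.4),.074),("splanter",(274.4,164.4),.052)):
    print(nm,ray("top",p,z).round(4))
hsv=cv2.cvtColor(im,cv2.COLOR_RGB2HSV);m=cv2.inRange(hsv,(0,0,190),(179,60,255))
for cc in comps(m,30):
    r=cv2.minAreaRect(cc)
    for t,z in(((275.8,295.4),.018),((274.4,164.4),.052)):
        if np.hypot(r[0][0]-t[0],r[0][1]-t[1])<3:
            B=np.array([ray("top",p,z) for p in cv2.boxPoints(r)]);e=B[1]-B[0];print("sq yaw",t,np.degrees(np.arctan2(e[1],e[0])).round(1)%90,np.linalg.norm(e))
# scene check: project tops
for nm,p,z in(("rplanter",(358.4,302.2),.052),("ssaucer",(275.8,295.4),.018),("rsaucer",(312.5,234.9),.018),("vase",(362.8,168.4),.074),("splanter",(274.4,164.4),.052)):
    w=ray("top",p,z); print(nm,"scene px",pix("scene",[*w,z]).round(1))
```

```text
sq [0.5147 0.2729] yaw 16.2 15.8 size 0.14395232689428689 0.14598354011200318
long [ 0.4607 -0.2966] yaw 11.9 11.6 size 0.23860061929226756 0.14880820375032744
big [ 0.4137 -0.3065] narrow [ 0.5273 -0.2826]
floor [ 0.4127 -0.3069] yaw 12.5 0.12659365003389744 0.12750271224892956
floor [0.5402 0.4965] yaw 1.5999999999999943 0.268323314494245 0.016713051590165104
floor [ 0.5259 -0.2838] yaw 11.799999999999997 0.12639830132429594 0.08670497235976242
floor [0.5129 0.2713] yaw 14.599999999999994 0.12418580841443959 0.12819552095274026
rplanter [ 0.4339 -0.0733]
ssaucer [0.4429 0.0865]
rsaucer [0.5609 0.0127]
vase [ 0.6848 -0.0845]
splanter [0.6981 0.0838]
sq yaw (275.8, 295.4) 62.8 0.06289051860880374
sq yaw (274.4, 164.4) 68.0 0.049740679276308014
rplanter scene px [311.1 123.9]
ssaucer scene px [376.2 145.2]
rsaucer scene px [337.3 174.5]
vase scene px [278.1 189.9]
splanter scene px [362.3 214.7]
```

```bash
cat >> h.py <<'E'
from scipy.spatial.transform import Rotation as R
def go(x,y,z,yaw,sym=180,s=None):
    s=s or manip.state(); r=R.from_quat(np.roll(s["tool_rot"],-1)).as_matrix()
    lin=r.T@(np.array([x,y,z])-s["tool_pos"])*100; y0=np.degrees(np.arctan2(r[1,0],r[0,0]))
    d=(yaw-y0+sym/2)%sym-sym/2
    print("yaw0",y0.round(1),"linear cm",lin.round(2),"rotz",round(-d,1))
def st():
    s=manip.state();r=R.from_quat(np.roll(s["tool_rot"],-1)).as_matrix()
    print("t",round(s["time"],2),"pos",s["tool_pos"].round(4),"yaw",np.degrees(np.arctan2(r[1,0],r[0,0])).round(1),"tilt",np.degrees(np.arccos(-r[2,2])).round(2),"F",s["contact_force"].round(1),"w",round(s["gripper_width"],3),"j6",s["joint_pos"][5].round(2))
E
python3 - <<'E'
from h import *
im=cv2.imread("pics/top0.png")[:,:,::-1].copy()
for cc in comps(wood(im),500):
    r=cv2.minAreaRect(cc)
    if r[0][1]<200: continue
    B=cv2.boxPoints(r); p=cc[:,0,:].astype(float)
    for i in range(4):
        a,b=B[i],B[(i+1)%4];e=(b-a)/np.linalg.norm(b-a);n=np.array([-e[1],e[0]]);t=(p-a)@e;dd=abs((p-a)@n)
        q=p[(dd<4)&(t>6)&(t<np.linalg.norm(b-a)-6)]
        W=np.array([ray("top",x,.011) for x in q]);v=cv2.fitLine(W.astype(np.float32),cv2.DIST_HUBER,0,.001,.001).ravel()
        print(np.round(r[0]),"side mid",((a+b)/2).round(0),"dir",np.degrees(np.arctan2(v[1],v[0])).round(1)%90)
go(.561,.013,.12,102); st()
E
```

```text
[476. 308.] side mid [468. 276.] dir 11.5
[476. 308.] side mid [507. 301.] dir 11.6
[476. 308.] side mid [483. 341.] dir 11.699997
[476. 308.] side mid [445. 316.] dir 11.6
[ 73. 248.] side mid [ 73. 244.] dir 2.4000015Traceback (most recent call last):
  File "<stdin>", line 10, in <module>
cv2.error: OpenCV(4.12.0) /io/opencv/modules/imgproc/src/linefit.cpp:618: error: (-215:Assertion failed) npoints2 >= 0 || npoints3 >= 0 in function 'fitLine'
```

Run:
```python
from h import *
im=cv2.imread("pics/top0.png")[:,:,::-1].copy()
for cc in comps(wood(im),1500):
    r=cv2.minAreaRect(cc)
    if r[0][1]<200: continue
    B=cv2.boxPoints(r); p=cc[:,0,:].astype(float)
    for i in range(4):
        a,b=B[i],B[(i+1)%4];e=(b-a)/np.linalg.norm(b-a);n=np.array([-e[1],e[0]]);t=(p-a)@e;dd=abs((p-a)@n)
        q=p[(dd<4)&(t>6)&(t<np.linalg.norm(b-a)-6)]
        W=np.array([ray("top",x,.011) for x in q]);v=cv2.fitLine(W.astype(np.float32),cv2.DIST_HUBER,0,.001,.001).ravel()
        print(np.round(r[0]),"side mid",((a+b)/2).round(0),"dir",np.degrees(np.arctan2(v[1],v[0])).round(1)%90)
go(.561,.013,.12,101.6); st()
```

```text
[476. 308.] side mid [468. 276.] dir 11.5
[476. 308.] side mid [507. 301.] dir 11.6
[476. 308.] side mid [483. 341.] dir 11.699997
[476. 308.] side mid [445. 316.] dir 11.6
[462. 251.] side mid [457. 229.] dir 11.800003
[462. 251.] side mid [493. 244.] dir 12.1
[462. 251.] side mid [467. 272.] dir 11.699997
[462. 251.] side mid [431. 258.] dir 11.8
[184. 261.] side mid [175. 230.] dir 15.599998
[184. 261.] side mid [214. 252.] dir 15.7
[184. 261.] side mid [192. 291.] dir 15.0
[184. 261.] side mid [154. 269.] dir 16.3
yaw0 64.9 linear cm [-37.46  50.27  13.28] rotz -36.7
t 0.1 pos [0.2647 0.5656 0.2522] yaw 64.9 tilt 0.11 F [ 0.3 -0.2 -0.4] w 0.999 j6 -0.12
```

```bash
python3 -m pendant '{"linear":[[-2,2.5,0.5],[-4,5,1],[-6,8,2],[-8.5,11.5,3],[-11,15,4],[-13,18,5],[-15,21,6],[-17,23,6.5],[-18,24.5,6.8],[-18.7,25.1,7]],"rotation":[[0,0,-4],[0,0,-8],[0,0,-12],[0,0,-16],[0,0,-20],[0,0,-24],[0,0,-28],[0,0,-32],[0,0,-35],[0,0,-36.7]],"grip":[0,0,0,0,0,0,0,0,0,0]}'
python3 - <<'E'
from h import *
go(.561,.013,.12,101.6); st()
E
```

```text
time: 0.93
tool_pos: [0.4136, 0.2879, 0.1821]
tool_rot: [-0.0, 0.632, 0.775, -0.001]
contact_force: [0.4, 0.1, 0.6]
gripper_width: 0.998
yaw0 101.6 linear cm [-29.88   8.93   6.23] rotz -0.0
t 0.93 pos [0.4136 0.2879 0.1821] yaw 101.6 tilt 0.1 F [0.4 0.1 0.6] w 0.998 j6 -1.31
```

```bash
python3 -m pendant '{"linear":[[-3,0.9,0.6],[-6.5,2,1.3],[-10.5,3.1,2.2],[-14.5,4.3,3],[-18.5,5.5,3.9],[-22,6.6,4.7],[-25,7.5,5.3],[-27.5,8.2,5.8],[-29.2,8.7,6.1],[-29.9,8.9,6.2]],"rotation":[[0,0,0],[0,0,0],[0,0,0],[0,0,0],[0,0,0],[0,0,0],[0,0,0],[0,0,0],[0,0,0],[0,0,0]],"grip":[0,0,0,0,0,0,0,0,0,0]}'
python3 -m pendant '{"linear":[[0,0,0.8],[0,0,2],[0,0,3.2],[0,0,4.4],[0,0,5.4],[0,0,6.2],[0,0,6.5],[0,0,6.5],[0,0,6.5],[0,0,6.5]],"rotation":[[0,0,0],[0,0,0],[0,0,0],[0,0,0],[0,0,0],[0,0,0],[0,0,0],[0,0,0],[0,0,0],[0,0,0]],"grip":[0,0,0,0,0,0,0,0,0,0]}'
python3 - <<'E'
from h import *
go(.561,.013,.026,101.6); st()
im=shot("scene","s1",(230,60,480,240),3.2)
E
```

```text
time: 1.77
tool_pos: [0.5606, 0.0131, 0.1202]
tool_rot: [-0.001, 0.633, 0.774, -0.001]
contact_force: [-0.4, -0.0, 0.3]
gripper_width: 0.998
time: 2.6
tool_pos: [0.561, 0.0153, 0.057]
tool_rot: [0.001, 0.632, 0.775, 0.0]
contact_force: [-0.3, 1.4, 0.4]
gripper_width: 1.004
yaw0 101.6 linear cm [-0.22 -0.05  3.1 ] rotz 0.0
t 2.6 pos [0.561  0.0153 0.057 ] yaw 101.6 tilt 0.08 F [-0.3  1.4  0.4] w 1.004 j6 -1.88
```

View pics/s1.png

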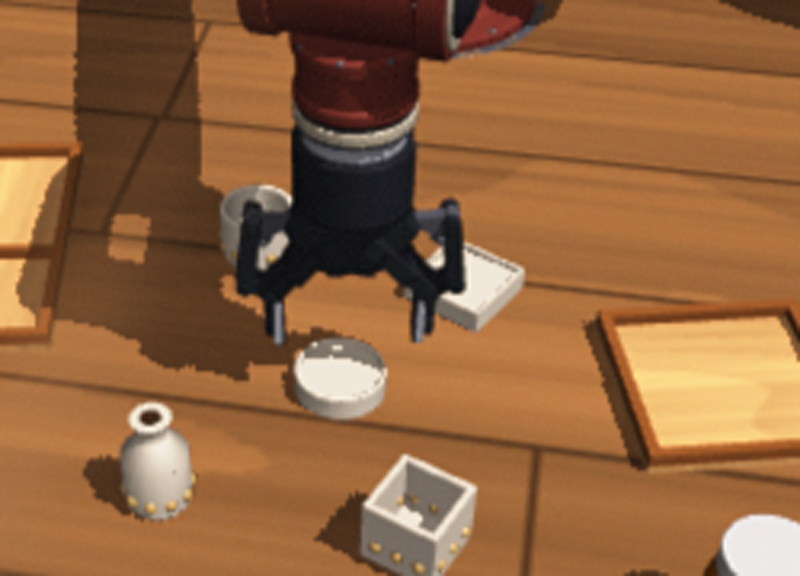

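Scene shows the gripper over the saucer: fingertips at crop (279,340) and (418,340), saucer centre (340,378). I'll check the tip height from those pixels.

Run:
```python
from h import *
for z in(.03,.035,.04,.045,.05): print(z,pix("scene",[.561,.0153,z]).round(1))
u=np.array([np.cos(np.radians(101.6)),np.sin(np.radians(101.6))])*.045
for sg in(1,-1): print([pix("scene",[.561+sg*u[0],.0145+sg*u[1],z]).round(1) for z in(.035,.045)])
go(.561,.013,.026,101.6); st()
```

```text
0.03 [338.6 170.7]
0.035 [338.6 169. ]
0.04 [338.7 167.3]
0.045 [338.7 165.6]
0.05 [338.8 163.9]
[array([358.9, 168.8]), array([359.1, 165.4])]
[array([317.7, 169.2]), array([317.6, 165.8])]
yaw0 101.6 linear cm [-0.22 -0.06  3.12] rotz 0.0
t 2.65 pos [0.5611 0.0152 0.0572] yaw 101.6 tilt 0.09 F [ 0.5 -0.9 -0. ] w 0.998 j6 -1.88
```

```bash
python3 -m pendant '{"linear":[[-0.1,0,0.6],[-0.2,0,1.4],[-0.2,0,2.2],[-0.2,0,2.8],[-0.2,0,3.3],[-0.2,0,3.6],[-0.2,0,3.7],[-0.2,0,3.7],[-0.2,0,3.7],[-0.2,0,3.7]],"rotation":[[0,0,0],[0,0,0],[0,0,0],[0,0,0],[0,0,0],[0,0,0],[0,0,0],[0,0,0],[0,0,0],[0,0,0]],"grip":[0,0,0,0,0,0,0,0,0,0]}'
python3 -c "
from h import *
go(.561,.013,.020,101.6); st()"
```

```text
time: 3.48
tool_pos: [0.5612, 0.0133, 0.0198]
tool_rot: [0.0, 0.632, 0.775, 0.0]
contact_force: [0.5, -0.3, 0.7]
gripper_width: 1.001
yaw0 101.6 linear cm [-0.03 -0.02 -0.02] rotz 0.0
t 3.48 pos [0.5612 0.0133 0.0198] yaw 101.6 tilt 0.05 F [ 0.5 -0.3  0.7] w 1.001 j6 -1.88
```

Close and lift.

```bash
python3 -m pendant '{"linear":[[0,0,0],[0,0,0],[0,0,0],[0,0,0],[0,0,0],[0,0,0],[0,0,0],[0,0,0],[0,0,0],[0,0,0]],"rotation":[[0,0,0],[0,0,0],[0,0,0],[0,0,0],[0,0,0],[0,0,0],[0,0,0],[0,0,0],[0,0,0],[0,0,0]],"grip":[0.15,0.2,0.25,0.3,0.4,0.6,0.8,1,1,1]}'
python3 -c "
from h import *
st()"
python3 -m pendant '{"linear":[[0,0,-0.2],[0,0,-0.6],[0,0,-1.4],[0,0,-2.4],[0,0,-3.6],[0,0,-4.8],[0,0,-6],[0,0,-7],[0,0,-7.7],[0,0,-8]],"rotation":[[0,0,0],[0,0,0],[0,0,0],[0,0,0],[0,0,0],[0,0,0],[0,0,0],[0,0,0],[0,0,0],[0,0,0]],"grip":[1,1,1,1,1,1,1,1,1,1]}'
python3 - <<'E'
from h import *
st(); go(.4132,-.3067,.06,101.6)
shot("scene","s2",(230,60,480,240),3.2)
E
```

```text
time: 4.32
tool_pos: [0.5617, 0.0132, 0.0206]
tool_rot: [0.001, 0.632, 0.775, 0.0]
contact_force: [-1.1, 0.2, 6.2]
gripper_width: 0.726
t 4.32 pos [0.5617 0.0132 0.0206] yaw 101.6 tilt 0.1 F [-1.1  0.2  6.2] w 0.726 j6 -1.88
time: 5.15
tool_pos: [0.5617, 0.0132, 0.1014]
tool_rot: [0.001, 0.632, 0.775, 0.001]
contact_force: [-0.6, -0.6, -1.0]
gripper_width: 0.732
t 5.15 pos [0.5617 0.0132 0.1014] yaw 101.6 tilt 0.16 F [-0.6 -0.6 -1. ] w 0.732 j6 -1.88
yaw0 101.6 linear cm [-28.34 -21.     4.11] rotz 0.0
```

View pics/s2.png

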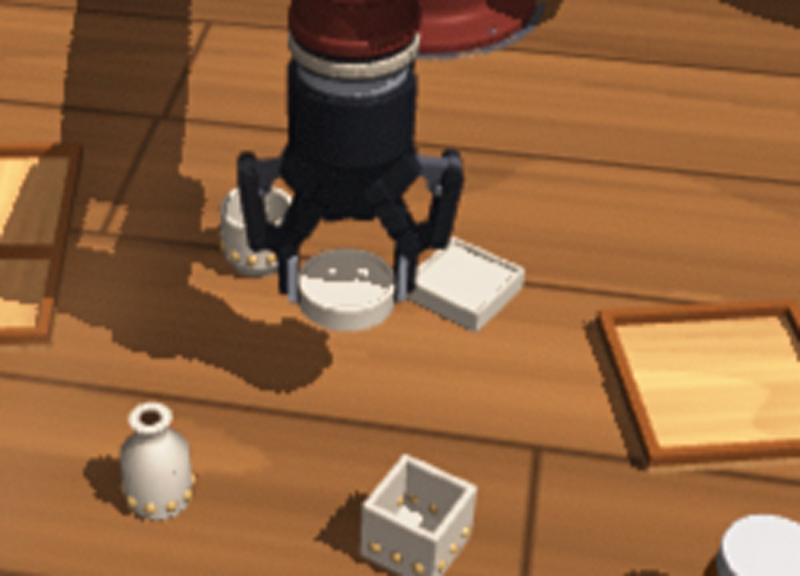

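Saucer is held level between the pads (crop centre 347,285). The vertical force on closing suggests the tips just grazed the table, so I'll grip 4 mm higher with later items. I'm carrying it to the large compartment now.

```bash
python3 -m pendant '{"linear":[[-1.5,-1,0],[-4.5,-3.3,0],[-8.5,-6.2,0],[-12.5,-9.2,0],[-16.5,-12.2,0],[-20.5,-15.2,0],[-24,-17.8,0],[-26.5,-19.7,0],[-27.9,-20.7,0],[-28.35,-21,0]],"rotation":[[0,0,0],[0,0,0],[0,0,0],[0,0,0],[0,0,0],[0,0,0],[0,0,0],[0,0,0],[0,0,0],[0,0,0]],"grip":[1,1,1,1,1,1,1,1,1,1]}'
python3 -m pendant '{"linear":[[0,0,0.5],[0,0,1.2],[0,0,2.2],[0,0,3.2],[0,0,4.2],[0,0,5],[0,0,5.5],[0,0,5.8],[0,0,5.9],[0,0,5.9]],"rotation":[[0,0,0],[0,0,0],[0,0,0],[0,0,0],[0,0,0],[0,0,0],[0,0,0],[0,0,0],[0,0,0],[0,0,0]],"grip":[1,1,1,1,1,1,1,1,1,1]}'
python3 - <<'E'
from h import *
st(); go(.4132,-.3067,.0266,101.6)
E
```

```text
time: 6.03
tool_pos: [0.4095, -0.3114, 0.0993]
tool_rot: [0.0, 0.634, 0.773, -0.001]
contact_force: [-0.1, 0.2, -1.6]
gripper_width: 0.728
time: 6.87
tool_pos: [0.4123, -0.3066, 0.0402]
tool_rot: [-0.0, 0.632, 0.775, -0.0]
contact_force: [-0.2, -0.2, -1.8]
gripper_width: 0.73
t 6.87 pos [ 0.4123 -0.3066  0.0402] yaw 101.6 tilt 0.01 F [-0.2 -0.2 -1.8] w 0.73 j6 -2.56
yaw0 101.6 linear cm [-0.03  0.09  1.36] rotz 0.0
```

```bash
python3 -m pendant '{"linear":[[0,0.1,0.3],[0,0.1,0.6],[0,0.1,0.8],[0,0.1,0.95],[0,0.1,1.05],[0,0.1,1.15],[0,0.1,1.2],[0,0.1,1.25],[0,0.1,1.3],[0,0.1,1.3]],"rotation":[[0,0,0],[0,0,0],[0,0,0],[0,0,0],[0,0,0],[0,0,0],[0,0,0],[0,0,0],[0,0,0],[0,0,0]],"grip":[1,1,1,1,1,1,1,1,1,1]}'
python3 -c "
from h import *
st()
st()"
```

```text
time: 7.7
tool_pos: [0.4131, -0.3064, 0.0272]
tool_rot: [-0.0, 0.632, 0.775, 0.0]
contact_force: [-0.1, -1.4, -1.5]
gripper_width: 0.729
t 7.7 pos [ 0.4131 -0.3064  0.0272] yaw 101.6 tilt 0.0 F [-0.1 -1.4 -1.5] w 0.729 j6 -2.56
t 7.7 pos [ 0.4131 -0.3064  0.0272] yaw 101.6 tilt 0.0 F [-0.1 -1.4 -1.5] w 0.729 j6 -2.56
```

```bash
python3 -m pendant '{"linear":[[0,0,0.01],[0,0,0.02],[0,0,0.03],[0,0,0.04],[0,0,0.05],[0,0,0.06],[0,0,0.06],[0,0,0.06],[0,0,0.06],[0,0,0.06]],"rotation":[[0,0,0],[0,0,0],[0,0,0],[0,0,0],[0,0,0],[0,0,0],[0,0,0],[0,0,0],[0,0,0],[0,0,0]],"grip":[1,1,1,1,1,1,1,1,1,1]}'
python3 -c "
from h import *
st()"
```

```text
time: 8.53
tool_pos: [0.4131, -0.3064, 0.0267]
tool_rot: [-0.0, 0.632, 0.775, -0.0]
contact_force: [0.2, -0.1, -1.9]
gripper_width: 0.73
t 8.53 pos [ 0.4131 -0.3064  0.0267] yaw 101.6 tilt 0.0 F [ 0.2 -0.1 -1.9] w 0.73 j6 -2.56
```

```bash
python3 -m pendant '{"linear":[[0,0,0.01],[0,0,0.02],[0,0,0.03],[0,0,0.04],[0,0,0.05],[0,0,0.06],[0,0,0.07],[0,0,0.08],[0,0,0.08],[0,0,0.08]],"rotation":[[0,0,0],[0,0,0],[0,0,0],[0,0,0],[0,0,0],[0,0,0],[0,0,0],[0,0,0],[0,0,0],[0,0,0]],"grip":[1,1,1,1,1,1,1,1,1,1]}'
python3 -c "
from h import *
st()"
```

```text
time: 9.37
tool_pos: [0.4133, -0.3066, 0.0265]
tool_rot: [0.0, 0.632, 0.775, -0.0]
contact_force: [-2.7, 1.8, 5.2]
gripper_width: 0.728
t 9.37 pos [ 0.4133 -0.3066  0.0265] yaw 101.6 tilt 0.0 F [-2.7  1.8  5.2] w 0.728 j6 -2.56
```

Contact at 5 N. I'll release, lift and clear the view.

```bash
python3 -m pendant '{"linear":[[0,0,0],[0,0,0],[0,0,0],[0,0,0],[0,0,0],[0,0,0],[0,0,0],[0,0,0],[0,0,0],[0,0,0]],"rotation":[[0,0,0],[0,0,0],[0,0,0],[0,0,0],[0,0,0],[0,0,0],[0,0,0],[0,0,0],[0,0,0],[0,0,0]],"grip":[0.25,0.2,0.15,0.1,0,0,0,0,0,0]}'
python3 -m pendant '{"linear":[[0,0,-0.3],[0,0,-1.3],[0,0,-3],[0,0,-5],[0,0,-7],[0,0,-9],[0,0,-10.5],[0,0,-11.5],[0,0,-12],[0,0,-12]],"rotation":[[0,0,0],[0,0,0],[0,0,0],[0,0,0],[0,0,0],[0,0,0],[0,0,0],[0,0,0],[0,0,0],[0,0,0]],"grip":[0,0,0,0,0,0,0,0,0,0]}'
python3 - <<'E'
from h import *
st(); go(.4339,-.0733,.12,101.6)
E
```

```text
time: 10.2
tool_pos: [0.4132, -0.3064, 0.0259]
tool_rot: [0.0, 0.632, 0.775, -0.0]
contact_force: [-0.2, -0.8, -0.5]
gripper_width: 0.996
time: 11.03
tool_pos: [0.4137, -0.307, 0.1475]
tool_rot: [0.001, 0.632, 0.775, -0.0]
contact_force: [0.9, 1.0, -0.7]
gripper_width: 0.999
t 11.03 pos [ 0.4137 -0.307   0.1475] yaw 101.6 tilt 0.16 F [ 0.9  1.  -0.7] w 0.999 j6 -2.56
yaw0 101.6 linear cm [22.49  6.68  2.71] rotz 0.0
```

```bash
python3 -m pendant '{"linear":[[1.5,0.4,0],[4,1.2,0.3],[7.2,2.1,0.8],[10.8,3.2,1.3],[14.2,4.2,1.8],[17.4,5.2,2.2],[20,5.9,2.5],[21.6,6.4,2.7],[22.4,6.6,2.7],[22.5,6.7,2.7]],"rotation":[[0,0,0],[0,0,0],[0,0,0],[0,0,0],[0,0,0],[0,0,0],[0,0,0],[0,0,0],[0,0,0],[0,0,0]],"grip":[0,0,0,0,0,0,0,0,0,0]}'
python3 - <<'E'
from h import *
im=shot("top","t1",(410,210,530,360),4)
hsv=cv2.cvtColor(im,cv2.COLOR_RGB2HSV);m=cv2.inRange(hsv,(0,0,190),(179,60,255))
for c in comps(m,100):
    (x,y),e,_=cv2.fitEllipse(c)
    if 400<x<530 and y>200: print(x,y,e,"world",ray("top",(x,y),.024).round(4))
st(); go(.4339,-.0733,.036,101.6)
E
```

```text
time: 11.87
tool_pos: [0.4324, -0.0706, 0.1175]
tool_rot: [-0.001, 0.631, 0.776, -0.0]
contact_force: [-0.2, -0.1, 0.1]
gripper_width: 0.999
477.3662414550781 308.1382751464844 (27.62227439880371, 33.37655258178711) world [ 0.4154 -0.3059]
t 11.92 pos [ 0.4329 -0.0716  0.1181] yaw 101.7 tilt 0.09 F [ 0.6 -0.4  0.5] w 1.0 j6 -2.11
yaw0 101.7 linear cm [-0.19  0.07  8.21] rotz 0.1
```

View pics/t1.png

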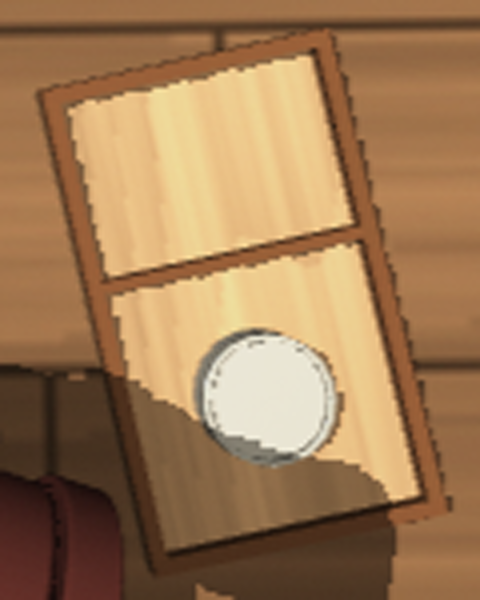

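The saucer sits in the large compartment: circle centre at crop (270,398), about 1–2 mm from the compartment centre. Now I'll go down onto the round planter.

```bash
python3 -m pendant '{"linear":[[-0.1,0,0.8],[-0.2,0.05,2],[-0.2,0.05,3.4],[-0.2,0.05,4.8],[-0.2,0.05,6],[-0.2,0.05,7],[-0.2,0.05,7.7],[-0.2,0.05,8.1],[-0.2,0.05,8.2],[-0.2,0.05,8.2]],"rotation":[[0,0,0],[0,0,0],[0,0,0],[0,0,0],[0,0,0],[0,0,0],[0,0,0],[0,0,0],[0,0,0],[0,0,0]],"grip":[0,0,0,0,0,0,0,0,0,0]}'
python3 -m pendant '{"linear":[[0,0,0],[0,0,0],[0,0,0],[0,0,0],[0,0,0],[0,0,0],[0,0,0],[0,0,0],[0,0,0],[0,0,0]],"rotation":[[0,0,0],[0,0,0],[0,0,0],[0,0,0],[0,0,0],[0,0,0],[0,0,0],[0,0,0],[0,0,0],[0,0,0]],"grip":[0.1,0.15,0.2,0.25,0.3,0.4,0.6,0.8,1,1]}'
python3 - <<'E'
from h import *
print(ray("top",(477.2,309.2),.024)); st(); shot("scene","s3",(230,60,480,240),3.2)
E
```

```text
time: 12.75
tool_pos: [0.4345, -0.0747, 0.0369]
tool_rot: [0.0, 0.632, 0.775, -0.0]
contact_force: [0.3, 0.0, -0.4]
gripper_width: 0.996
time: 13.58
tool_pos: [0.435, -0.0746, 0.0375]
tool_rot: [0.001, 0.632, 0.775, 0.0]
contact_force: [0.5, 0.5, 4.9]
gripper_width: 0.637
[ 0.41334805 -0.30547644]
t 13.58 pos [ 0.435  -0.0746  0.0375] yaw 101.6 tilt 0.07 F [0.5 0.5 4.9] w 0.637 j6 -2.11
```

View pics/s3.png

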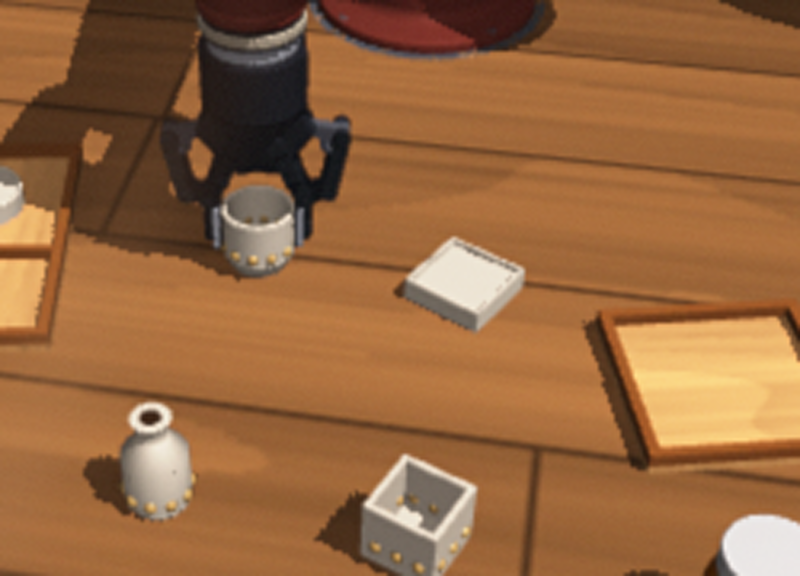

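Planter gripped squarely (crop 258,230). Lift and carry.

```bash
python3 -m pendant '{"linear":[[0,0,-0.2],[0,0,-0.6],[0,0,-1.4],[0,0,-2.5],[0,0,-3.8],[0,0,-5.1],[0,0,-6.2],[0,0,-7],[0,0,-7.4],[0,0,-7.5]],"rotation":[[0,0,0],[0,0,0],[0,0,0],[0,0,0],[0,0,0],[0,0,0],[0,0,0],[0,0,0],[0,0,0],[0,0,0]],"grip":[1,1,1,1,1,1,1,1,1,1]}'
python3 -m pendant '{"linear":[[-1,-0.3,0],[-3.3,-1,0],[-6.5,-1.9,0],[-10,-2.9,0],[-13.5,-4,0],[-16.8,-5,0],[-19.5,-5.8,0],[-21.2,-6.4,0],[-22,-6.7,0],[-22.2,-6.8,0]],"rotation":[[0,0,0],[0,0,0],[0,0,0],[0,0,0],[0,0,0],[0,0,0],[0,0,0],[0,0,0],[0,0,0],[0,0,0]],"grip":[1,1,1,1,1,1,1,1,1,1]}'
python3 - <<'E'
from h import *
st();go(.4135,-.3064,.0595,101.6)
E
```

```text
time: 14.47
tool_pos: [0.4349, -0.0746, 0.113]
tool_rot: [0.001, 0.632, 0.775, 0.0]
contact_force: [0.3, 0.2, -1.7]
gripper_width: 0.629
time: 15.3
tool_pos: [0.4115, -0.3068, 0.1111]
tool_rot: [-0.001, 0.633, 0.774, -0.0]
contact_force: [-0.0, 0.5, -2.0]
gripper_width: 0.631
t 15.3 pos [ 0.4115 -0.3068  0.1111] yaw 101.5 tilt 0.09 F [-0.   0.5 -2. ] w 0.631 j6 -2.56
yaw0 101.5 linear cm [-0.    0.21  5.16] rotz -0.1
```

```bash
python3 -m pendant '{"linear":[[0,0.05,0.5],[0,0.1,1.2],[0,0.1,2],[0,0.1,2.9],[0,0.1,3.7],[0,0.1,4.3],[0,0.1,4.7],[0,0.1,4.9],[0,0.1,5],[0,0.1,5]],"rotation":[[0,0,0],[0,0,0],[0,0,0],[0,0,0],[0,0,0],[0,0,0],[0,0,0],[0,0,0],[0,0,0],[0,0,0]],"grip":[1,1,1,1,1,1,1,1,1,1]}'
python3 - <<'E'
from h import *
st();go(.4135,-.3064,.0575,101.6)
E
```

```text
time: 16.13
tool_pos: [0.4135, -0.3054, 0.0619]
tool_rot: [0.0, 0.632, 0.775, -0.0]
contact_force: [0.0, 0.6, -0.8]
gripper_width: 0.634
t 16.13 pos [ 0.4135 -0.3054  0.0619] yaw 101.6 tilt 0.01 F [ 0.   0.6 -0.8] w 0.634 j6 -2.55
yaw0 101.6 linear cm [-0.1  -0.02  0.44] rotz 0.0
```

```bash
python3 -m pendant '{"linear":[[-0.05,0,0.08],[-0.05,0,0.16],[-0.05,0,0.24],[-0.05,0,0.3],[-0.05,0,0.34],[-0.05,0,0.37],[-0.05,0,0.4],[-0.05,0,0.42],[-0.05,0,0.42],[-0.05,0,0.42]],"rotation":[[0,0,0],[0,0,0],[0,0,0],[0,0,0],[0,0,0],[0,0,0],[0,0,0],[0,0,0],[0,0,0],[0,0,0]],"grip":[1,1,1,1,1,1,1,1,1,1]}'
python3 -c "
from h import *
st()"
```

```text
time: 16.97
tool_pos: [0.4135, -0.3058, 0.0577]
tool_rot: [-0.0, 0.632, 0.775, 0.0]
contact_force: [-0.2, -0.1, 0.5]
gripper_width: 0.632
t 16.97 pos [ 0.4135 -0.3058  0.0577] yaw 101.6 tilt 0.01 F [-0.2 -0.1  0.5] w 0.632 j6 -2.56
```

Close to contact; I'll lower a little more.

```bash
python3 -m pendant '{"linear":[[0,0,0.01],[0,0,0.02],[0,0,0.03],[0,0,0.04],[0,0,0.05],[0,0,0.06],[0,0,0.06],[0,0,0.06],[0,0,0.06],[0,0,0.06]],"rotation":[[0,0,0],[0,0,0],[0,0,0],[0,0,0],[0,0,0],[0,0,0],[0,0,0],[0,0,0],[0,0,0],[0,0,0]],"grip":[1,1,1,1,1,1,1,1,1,1]}'
python3 -c "
from h import *
st()"
```

```text
time: 17.8
tool_pos: [0.4137, -0.3059, 0.0576]
tool_rot: [0.0, 0.632, 0.775, -0.0]
contact_force: [-1.9, 2.2, 5.5]
gripper_width: 0.634
t 17.8 pos [ 0.4137 -0.3059  0.0576] yaw 101.6 tilt 0.01 F [-1.9  2.2  5.5] w 0.634 j6 -2.56
```

```bash
python3 -m pendant '{"linear":[[0,0,0],[0,0,0],[0,0,0],[0,0,0],[0,0,0],[0,0,0],[0,0,0],[0,0,0],[0,0,0],[0,0,0]],"rotation":[[0,0,0],[0,0,0],[0,0,0],[0,0,0],[0,0,0],[0,0,0],[0,0,0],[0,0,0],[0,0,0],[0,0,0]],"grip":[0.35,0.3,0.25,0.2,0.1,0,0,0,0,0]}'
python3 -m pendant '{"linear":[[0,0,-0.3],[0,0,-1.2],[0,0,-2.6],[0,0,-4.2],[0,0,-6],[0,0,-7.5],[0,0,-8.7],[0,0,-9.5],[0,0,-10],[0,0,-10]],"rotation":[[0,0,0],[0,0,0],[0,0,0],[0,0,0],[0,0,0],[0,0,0],[0,0,0],[0,0,0],[0,0,0],[0,0,0]],"grip":[0,0,0,0,0,0,0,0,0,0]}'
python3 -m pendant '{"linear":[[0.6,1.2,0],[2.2,4.3,0],[4.3,8.2,0],[6.3,12.2,0],[8.4,16.2,0],[10.5,20.2,0],[12.6,24.2,0],[14.6,28,0],[15.8,30.3,0],[16.3,31,0]],"rotation":[[0,0,0],[0,0,0],[0,0,0],[0,0,0],[0,0,0],[0,0,0],[0,0,0],[0,0,0],[0,0,0],[0,0,0]],"grip":[0,0,0,0,0,0,0,0,0,0]}'
python3 - <<'E'
from h import *
st(); go(.6848,-.0845,.035,101.6)
im=shot("top","t2",(410,210,530,360),4)
hsv=cv2.cvtColor(im,cv2.COLOR_RGB2HSV);m=cv2.inRange(hsv,(0,0,190),(179,60,255))
for c in comps(m,100):
    (x,y),e,_=cv2.fitEllipse(c)
    if 400<x<530 and y>200: print(x,y,e,"world",ray("top",(x,y),.072).round(4))
st()
E
```

```text
time: 18.63
tool_pos: [0.4135, -0.3059, 0.0571]
tool_rot: [0.0, 0.632, 0.775, -0.0]
contact_force: [0.9, 0.2, 0.1]
gripper_width: 0.994
time: 19.47
tool_pos: [0.414, -0.3062, 0.1584]
tool_rot: [0.001, 0.632, 0.775, -0.0]
contact_force: [-0.6, 0.1, -0.4]
gripper_width: 1.001
time: 20.3
tool_pos: [0.6871, -0.0796, 0.1554]
tool_rot: [-0.001, 0.63, 0.776, 0.001]
contact_force: [-0.3, -0.1, -0.5]
gripper_width: 0.998
t 20.3 pos [ 0.6871 -0.0796  0.1554] yaw 101.8 tilt 0.11 F [-0.3 -0.1 -0.5] w 0.998 j6 -2.0
yaw0 101.8 linear cm [-0.46 -0.33 12.03] rotz 0.2
t 20.35 pos [ 0.6865 -0.0799  0.1553] yaw 101.9 tilt 0.11 F [-0.7 -0.3  0.2] w 1.001 j6 -2.0
```

View pics/t2.png

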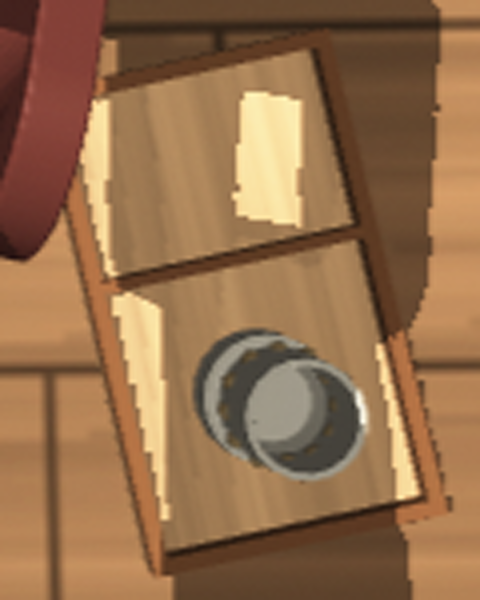

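The planter stands on the saucer, rim centre at crop (306,420), under the arm's shadow. Now I'll go down on the vase, correcting 5 mm.

```bash
python3 -m pendant '{"linear":[[-0.2,-0.1,0.5],[-0.35,-0.2,1.5],[-0.45,-0.25,2.8],[-0.45,-0.3,4.1],[-0.45,-0.3,5.2],[-0.45,-0.3,6.1],[-0.45,-0.3,6.6],[-0.45,-0.3,6.8],[-0.45,-0.3,6.8],[-0.45,-0.3,6.8]],"rotation":[[0,0,0],[0,0,0],[0,0,0],[0,0,0],[0,0,0],[0,0,0],[0,0,0],[0,0,0],[0,0,0],[0,0,0]],"grip":[0,0,0,0,0,0,0,0,0,0]}'
python3 - <<'E'
from h import *
print(ray("top",(486.1,314.6),.072))
st(); go(.6848,-.0845,.035,101.6)
E
```

```text
time: 21.18
tool_pos: [0.6828, -0.0888, 0.0897]
tool_rot: [0.0, 0.632, 0.775, 0.0]
contact_force: [0.6, -0.1, -0.4]
gripper_width: 0.998
[ 0.41265648 -0.3045836 ]
t 21.18 pos [ 0.6828 -0.0888  0.0897] yaw 101.6 tilt 0.06 F [ 0.6 -0.1 -0.4] w 0.998 j6 -2.01
yaw0 101.6 linear cm [0.39 0.28 5.47] rotz 0.0
```

```bash
python3 -m pendant '{"linear":[[0.1,0.1,0],[0.2,0.2,0.1],[0.3,0.25,0.4],[0.4,0.3,1],[0.4,0.3,2],[0.4,0.3,3.2],[0.4,0.3,4.3],[0.4,0.3,5],[0.4,0.3,5.4],[0.4,0.3,5.45]],"rotation":[[0,0,0],[0,0,0],[0,0,0],[0,0,0],[0,0,0],[0,0,0],[0,0,0],[0,0,0],[0,0,0],[0,0,0]],"grip":[0,0,0,0,0,0,0,0,0,0]}'
python3 -m pendant '{"linear":[[0,0,0],[0,0,0],[0,0,0],[0,0,0],[0,0,0],[0,0,0],[0,0,0],[0,0,0],[0,0,0],[0,0,0]],"rotation":[[0,0,0],[0,0,0],[0,0,0],[0,0,0],[0,0,0],[0,0,0],[0,0,0],[0,0,0],[0,0,0],[0,0,0]],"grip":[0.1,0.15,0.2,0.25,0.3,0.35,0.4,0.5,1,1]}'
python3 - <<'E'
from h import *
st(); shot("scene","s4",(230,60,480,240),3.2)
E
```

```text
time: 22.02
tool_pos: [0.6834, -0.0841, 0.0325]
tool_rot: [-0.001, 0.632, 0.775, -0.001]
contact_force: [-0.5, 1.5, -0.4]
gripper_width: 1.002
time: 22.85
tool_pos: [0.6848, -0.0844, 0.0352]
tool_rot: [0.0, 0.632, 0.775, 0.0]
contact_force: [-0.8, -1.3, 2.3]
gripper_width: 0.495
t 22.85 pos [ 0.6848 -0.0844  0.0352] yaw 101.6 tilt 0.05 F [-0.8 -1.3  2.3] w 0.495 j6 -2.0
```

View pics/s4.png

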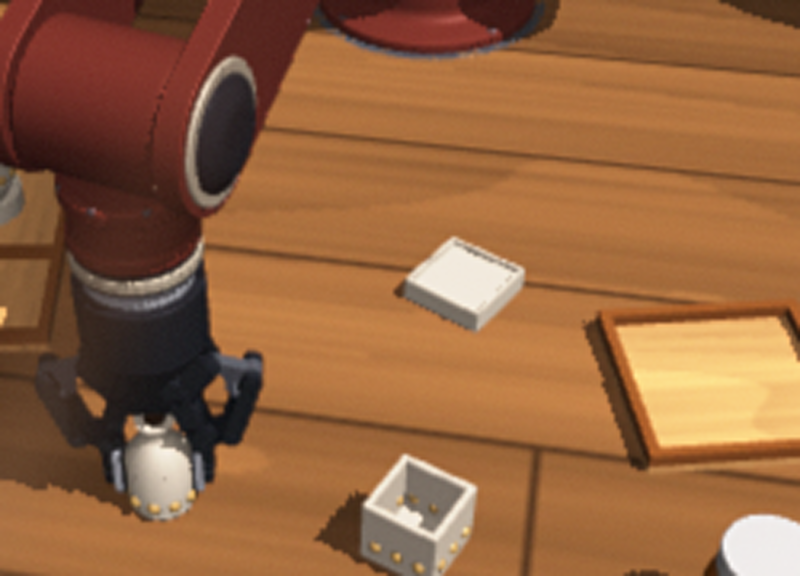

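Vase gripped upright (crop 160,470). Lift and carry to the narrow compartment.

```bash
python3 -m pendant '{"linear":[[0,0,-0.2],[0,0,-0.6],[0,0,-1.4],[0,0,-2.4],[0,0,-3.5],[0,0,-4.5],[0,0,-5.3],[0,0,-5.8],[0,0,-6],[0,0,-6]],"rotation":[[0,0,0],[0,0,0],[0,0,0],[0,0,0],[0,0,0],[0,0,0],[0,0,0],[0,0,0],[0,0,0],[0,0,0]],"grip":[1,1,1,1,1,1,1,1,1,1]}'
python3 -m pendant '{"linear":[[-0.6,-0.7,0],[-2,-2.4,0],[-4.3,-5.1,0],[-7,-8.4,0],[-9.7,-11.6,0],[-12.2,-14.6,0],[-14.3,-17.1,0],[-15.6,-18.7,0],[-16.2,-19.4,0],[-16.3,-19.5,0]],"rotation":[[0,0,0],[0,0,0],[0,0,0],[0,0,0],[0,0,0],[0,0,0],[0,0,0],[0,0,0],[0,0,0],[0,0,0]],"grip":[1,1,1,1,1,1,1,1,1,1]}'
python3 -m pendant '{"linear":[[0,0,0.2],[0,0,0.8],[0,0,1.7],[0,0,2.7],[0,0,3.6],[0,0,4.3],[0,0,4.7],[0,0,4.9],[0,0,4.9],[0,0,4.9]],"rotation":[[0,0,0],[0,0,0],[0,0,0],[0,0,0],[0,0,0],[0,0,0],[0,0,0],[0,0,0],[0,0,0],[0,0,0]],"grip":[1,1,1,1,1,1,1,1,1,1]}'
python3 - <<'E'
from h import *
st(); go(.5266,-.2832,.0412,101.6)
E
```

```text
time: 23.73
tool_pos: [0.6849, -0.0843, 0.0956]
tool_rot: [0.001, 0.632, 0.775, 0.0]
contact_force: [0.5, 0.1, -2.8]
gripper_width: 0.496
time: 24.57
tool_pos: [0.5246, -0.2844, 0.0939]
tool_rot: [-0.001, 0.633, 0.774, -0.0]
contact_force: [-0.0, -0.4, -1.8]
gripper_width: 0.496
time: 25.4
tool_pos: [0.5265, -0.2833, 0.0458]
tool_rot: [0.0, 0.632, 0.775, 0.0]
contact_force: [0.5, 0.6, -2.5]
gripper_width: 0.496
t 25.4 pos [ 0.5265 -0.2833  0.0458] yaw 101.6 tilt 0.03 F [ 0.5  0.6 -2.5] w 0.496 j6 -2.39
yaw0 101.6 linear cm [0.01 0.01 0.46] rotz 0.0
```

```bash
python3 -m pendant '{"linear":[[0,0,0.08],[0,0,0.16],[0,0,0.24],[0,0,0.3],[0,0,0.34],[0,0,0.37],[0,0,0.4],[0,0,0.42],[0,0,0.43],[0,0,0.43]],"rotation":[[0,0,0],[0,0,0],[0,0,0],[0,0,0],[0,0,0],[0,0,0],[0,0,0],[0,0,0],[0,0,0],[0,0,0]],"grip":[1,1,1,1,1,1,1,1,1,1]}'
python3 -m pendant '{"linear":[[0,0,0],[0,0,0.01],[0,0,0.02],[0,0,0.03],[0,0,0.04],[0,0,0.04],[0,0,0.04],[0,0,0.04],[0,0,0.04],[0,0,0.04]],"rotation":[[0,0,0],[0,0,0],[0,0,0],[0,0,0],[0,0,0],[0,0,0],[0,0,0],[0,0,0],[0,0,0],[0,0,0]],"grip":[1,1,1,1,1,1,1,1,1,1]}'
python3 -c "
from h import *
st()"
```

```text
time: 26.23
tool_pos: [0.5263, -0.2831, 0.0413]
tool_rot: [-0.0, 0.632, 0.775, 0.0]
contact_force: [-0.3, -0.5, -1.8]
gripper_width: 0.5
time: 27.07
tool_pos: [0.5264, -0.2832, 0.0411]
tool_rot: [0.0, 0.632, 0.775, -0.0]
contact_force: [-0.9, 0.8, 1.8]
gripper_width: 0.498
t 27.07 pos [ 0.5264 -0.2832  0.0411] yaw 101.6 tilt 0.01 F [-0.9  0.8  1.8] w 0.498 j6 -2.39
```

```bash
python3 -m pendant '{"linear":[[0,0,0],[0,0,0],[0,0,0],[0,0,0],[0,0,0],[0,0,0],[0,0,0],[0,0,0],[0,0,0],[0,0,0]],"rotation":[[0,0,0],[0,0,0],[0,0,0],[0,0,0],[0,0,0],[0,0,0],[0,0,0],[0,0,0],[0,0,0],[0,0,0]],"grip":[0.45,0.4,0.35,0.3,0.2,0.1,0,0,0,0]}'
python3 -m pendant '{"linear":[[0,0,-0.3],[0,0,-1.2],[0,0,-2.6],[0,0,-4.4],[0,0,-6.4],[0,0,-8.2],[0,0,-9.6],[0,0,-10.5],[0,0,-11],[0,0,-11]],"rotation":[[0,0,0],[0,0,0],[0,0,0],[0,0,0],[0,0,0],[0,0,0],[0,0,0],[0,0,0],[0,0,0],[0,0,0]],"grip":[0,0,0,0,0,0,0,0,0,0]}'
python3 -m pendant '{"linear":[[0.8,0,0],[2.4,0,0],[5,0,0],[8.5,0,0],[12,0,0],[15.5,0,0],[19,0,0],[22,0,0],[24,0,0],[25,0,0]],"rotation":[[0,0,0],[0,0,0],[0,0,0],[0,0,0],[0,0,0],[0,0,0],[0,0,0],[0,0,0],[0,0,0],[0,0,0]],"grip":[0,0,0,0,0,0,0,0,0,0]}'
python3 -m pendant '{"linear":[[1.5,-0.1,0],[3.5,-0.2,0.5],[5.5,-0.3,1.2],[7.5,-0.4,2],[9.3,-0.5,2.8],[10.8,-0.6,3.5],[12,-0.7,4],[12.6,-0.75,4.3],[12.9,-0.75,4.5],[12.9,-0.75,4.5]],"rotation":[[0,0,3],[0,0,7],[0,0,12],[0,0,18],[0,0,24],[0,0,30],[0,0,34],[0,0,37],[0,0,38.5],[0,0,38.8]],"grip":[0,0,0,0,0,0,0,0,0,0]}'
python3 - <<'E'
from h import *
im=shot("top","t3",(410,210,530,360),4)
hsv=cv2.cvtColor(im,cv2.COLOR_RGB2HSV);m=cv2.inRange(hsv,(0,0,170),(179,60,255))
for c in comps(m,30):
    (x,y),e,_=cv2.fitEllipse(c)
    if 400<x<530 and y>180: print(x,y,e,"z.072/.08",ray("top",(x,y),.072).round(4),ray("top",(x,y),.08).round(4))
st();go(.4429,.0865,.024,62.8)
E
```

```text
time: 27.9
tool_pos: [0.5263, -0.2832, 0.0409]
tool_rot: [0.0, 0.632, 0.775, -0.0]
contact_force: [0.2, -0.0, 0.0]
gripper_width: 0.998
time: 28.73
tool_pos: [0.5268, -0.2836, 0.1525]
tool_rot: [0.001, 0.632, 0.775, 0.0]
contact_force: [0.8, -0.6, -0.2]
gripper_width: 1.002
time: 29.57
tool_pos: [0.4738, -0.035, 0.1492]
tool_rot: [-0.002, 0.631, 0.776, -0.0]
contact_force: [0.0, 0.1, 0.3]
gripper_width: 0.995
time: 30.4
tool_pos: [0.4412, 0.0872, 0.1043]
tool_rot: [-0.001, 0.853, 0.521, -0.001]
contact_force: [0.3, -0.1, -0.0]
gripper_width: 0.999
486.0061340332031 314.4818115234375 (29.159156799316406, 30.14847183227539) z.072/.08 [ 0.4129 -0.3044] [ 0.4145 -0.3015]
479.4861145019531 310.6046142578125 (31.897918701171875, 36.2144775390625) z.072/.08 [ 0.42   -0.2928] [ 0.4215 -0.29  ]
468.5797424316406 251.59564208984375 (13.568817138671875, 24.389572143554688) z.072/.08 [ 0.5275 -0.2768] [ 0.528  -0.2741]
t 30.45 pos [0.4416 0.0868 0.1048] yaw 62.9 tilt 0.12 F [-0.   0.4  0.2] w 1.001 j6 -1.07
yaw0 62.9 linear cm [0.04 0.14 8.08] rotz 0.1
```

View pics/t3.png

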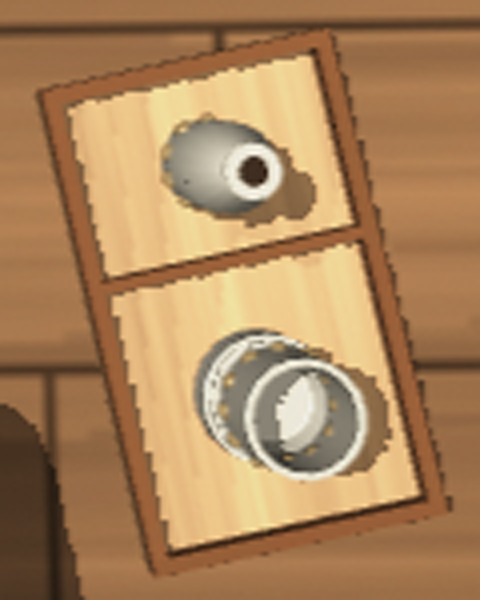

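Long tray looks right: planter rim (306,420) centred on its saucer; vase upright, lip at (252,171). Now for the square saucer.

```bash
python3 -m pendant '{"linear":[[0,0.05,0.8],[0,0.1,2],[0,0.1,3.4],[0,0.1,4.8],[0,0.1,6],[0,0.1,7],[0,0.1,7.7],[0,0.1,8],[0,0.1,8.1],[0,0.1,8.1]],"rotation":[[0,0,0],[0,0,0],[0,0,0],[0,0,0],[0,0,0],[0,0,0],[0,0,0],[0,0,0],[0,0,0],[0,0,0]],"grip":[0,0,0,0,0,0,0,0,0,0]}'
python3 - <<'E'
from h import *
print("vase lip",ray("top",(472.6,252.4),.08))
st();go(.4429,.0865,.023,62.8)
E
```

```text
time: 31.28
tool_pos: [0.4437, 0.086, 0.025]
tool_rot: [0.0, 0.853, 0.521, 0.0]
contact_force: [-0.9, -0.2, 0.3]
gripper_width: 1.001
vase lip [ 0.52646713 -0.28136771]
t 31.28 pos [0.4437 0.086  0.025 ] yaw 62.8 tilt 0.01 F [-0.9 -0.2  0.3] w 1.001 j6 -1.07
yaw0 62.8 linear cm [ 0.   -0.09  0.2 ] rotz 0.0
```

```bash
python3 -m pendant '{"linear":[[0,-0.05,0.1],[0,-0.1,0.15],[0,-0.1,0.15],[0,-0.1,0.15],[0,-0.1,0.15],[0,-0.1,0.15],[0,-0.1,0.15],[0,-0.1,0.15],[0,-0.1,0.15],[0,-0.1,0.15]],"rotation":[[0,0,0],[0,0,0],[0,0,0],[0,0,0],[0,0,0],[0,0,0],[0,0,0],[0,0,0],[0,0,0],[0,0,0]],"grip":[0,0,0.1,0.15,0.2,0.25,0.3,0.4,0.7,1]}'
python3 -m pendant '{"linear":[[0,0,0],[0,0,0],[0,0,-0.2],[0,0,-0.7],[0,0,-1.6],[0,0,-2.8],[0,0,-4.1],[0,0,-5.2],[0,0,-5.8],[0,0,-6]],"rotation":[[0,0,0],[0,0,0],[0,0,0],[0,0,0],[0,0,0],[0,0,0],[0,0,0],[0,0,0],[0,0,0],[0,0,0]],"grip":[1,1,1,1,1,1,1,1,1,1]}'
python3 - <<'E'
from h import *
st();go(.514,.2722,.06,15.7); shot("scene","s5",(230,60,530,250),2.6)
E
```

```text
time: 32.12
tool_pos: [0.4433, 0.0865, 0.0241]
tool_rot: [0.0, 0.853, 0.521, 0.0]
contact_force: [-0.6, -0.0, 6.0]
gripper_width: 0.728
time: 32.95
tool_pos: [0.4436, 0.0866, 0.0851]
tool_rot: [0.001, 0.853, 0.521, 0.001]
contact_force: [-0.5, -0.2, -1.1]
gripper_width: 0.73
t 32.95 pos [0.4436 0.0866 0.0851] yaw 62.8 tilt 0.17 F [-0.5 -0.2 -1.1] w 0.73 j6 -1.07
yaw0 62.8 linear cm [19.72 -2.22  2.53] rotz 47.1
```

View pics/s5.png

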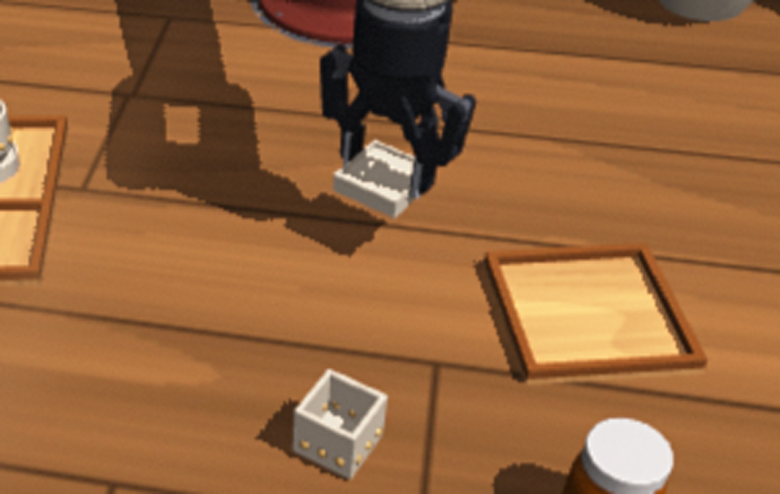

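Square saucer held level (crop 377,180). I'm turning it to the tray's yaw while carrying it over.

```bash
python3 -m pendant '{"linear":[[0.8,-0.1,0],[2.4,-0.3,0],[4.8,-0.5,0],[7.6,-0.9,0],[10.6,-1.2,0],[13.6,-1.5,0],[16.3,-1.8,0],[18.3,-2.1,0],[19.4,-2.2,0],[19.7,-2.2,0]],"rotation":[[0,0,2],[0,0,6],[0,0,12],[0,0,18],[0,0,25],[0,0,32],[0,0,38],[0,0,43],[0,0,46],[0,0,47.1]],"grip":[1,1,1,1,1,1,1,1,1,1]}'
python3 -m pendant '{"linear":[[0,0,0.1],[0,0,0.5],[0,0,1.2],[0,0,2.1],[0,0,3],[0,0,3.8],[0,0,4.4],[0,0,4.8],[0,0,5],[0,0,5]],"rotation":[[0,0,0],[0,0,0],[0,0,0],[0,0,0],[0,0,0],[0,0,0],[0,0,0],[0,0,0],[0,0,0],[0,0,0]],"grip":[1,1,1,1,1,1,1,1,1,1]}'
python3 - <<'E'
from h import *
st();go(.514,.2722,.0301,15.7)
E
```

```text
time: 33.83
tool_pos: [0.513, 0.2733, 0.0825]
tool_rot: [-0.0, 0.991, 0.137, -0.001]
contact_force: [-0.2, 0.7, -0.8]
gripper_width: 0.724
time: 34.67
tool_pos: [0.5127, 0.2717, 0.0328]
tool_rot: [0.0, 0.991, 0.137, -0.0]
contact_force: [0.3, 0.6, -0.6]
gripper_width: 0.731
t 34.67 pos [0.5127 0.2717 0.0328] yaw 15.7 tilt 0.06 F [ 0.3  0.6 -0.6] w 0.731 j6 0.08
yaw0 15.7 linear cm [ 0.13 -0.01  0.27] rotz 0.0
```

```bash
python3 -m pendant '{"linear":[[0.05,0,0.03],[0.1,0,0.06],[0.1,0,0.1],[0.1,0,0.13],[0.1,0,0.16],[0.1,0,0.19],[0.1,0,0.21],[0.1,0,0.23],[0.1,0,0.23],[0.1,0,0.23]],"rotation":[[0,0,0],[0,0,0],[0,0,0],[0,0,0],[0,0,0],[0,0,0],[0,0,0],[0,0,0],[0,0,0],[0,0,0]],"grip":[1,1,1,1,1,1,1,1,1,1]}'
python3 -m pendant '{"linear":[[0,0,0],[0,0,0.01],[0,0,0.02],[0,0,0.03],[0,0,0.04],[0,0,0.05],[0,0,0.05],[0,0,0.05],[0,0,0.05],[0,0,0.05]],"rotation":[[0,0,0],[0,0,0],[0,0,0],[0,0,0],[0,0,0],[0,0,0],[0,0,0],[0,0,0],[0,0,0],[0,0,0]],"grip":[1,1,1,1,1,1,1,1,1,1]}'
python3 -c "
from h import *
st()"
```

```text
time: 35.5
tool_pos: [0.514, 0.2721, 0.0311]
tool_rot: [0.0, 0.991, 0.137, -0.0]
contact_force: [0.4, 0.9, -1.4]
gripper_width: 0.726
time: 36.33
tool_pos: [0.514, 0.2721, 0.0306]
tool_rot: [0.0, 0.991, 0.137, 0.0]
contact_force: [0.6, -1.2, -1.0]
gripper_width: 0.73
t 36.33 pos [0.514  0.2721 0.0306] yaw 15.7 tilt 0.0 F [ 0.6 -1.2 -1. ] w 0.73 j6 0.08
```

```bash
python3 -m pendant '{"linear":[[0,0,0.01],[0,0,0.02],[0,0,0.03],[0,0,0.04],[0,0,0.05],[0,0,0.06],[0,0,0.07],[0,0,0.08],[0,0,0.08],[0,0,0.08]],"rotation":[[0,0,0],[0,0,0],[0,0,0],[0,0,0],[0,0,0],[0,0,0],[0,0,0],[0,0,0],[0,0,0],[0,0,0]],"grip":[1,1,1,1,1,1,1,1,1,1]}'
python3 -c "
from h import *
st()"
```

```text
time: 37.17
tool_pos: [0.5141, 0.2721, 0.0302]
tool_rot: [0.0, 0.991, 0.137, -0.0]
contact_force: [-2.2, -0.1, 5.1]
gripper_width: 0.727
t 37.17 pos [0.5141 0.2721 0.0302] yaw 15.7 tilt 0.01 F [-2.2 -0.1  5.1] w 0.727 j6 0.08
```

```bash
python3 -m pendant '{"linear":[[0,0,0],[0,0,0],[0,0,0],[0,0,0],[0,0,0],[0,0,0],[0,0,0],[0,0,0],[0,0,0],[0,0,0]],"rotation":[[0,0,0],[0,0,0],[0,0,0],[0,0,0],[0,0,0],[0,0,0],[0,0,0],[0,0,0],[0,0,0],[0,0,0]],"grip":[0.25,0.2,0.15,0.1,0,0,0,0,0,0]}'
python3 -m pendant '{"linear":[[0,0,-0.3],[0,0,-1.2],[0,0,-2.8],[0,0,-4.8],[0,0,-7],[0,0,-9],[0,0,-10.6],[0,0,-11.6],[0,0,-12],[0,0,-12]],"rotation":[[0,0,0],[0,0,0],[0,0,0],[0,0,0],[0,0,0],[0,0,0],[0,0,0],[0,0,0],[0,0,0],[0,0,0]],"grip":[0,0,0,0,0,0,0,0,0,0]}'
python3 -m pendant '{"linear":[[0.5,1,0],[1.6,3,0],[3.2,5.9,0],[5,9.2,0],[6.9,12.6,0],[8.7,16,0],[10.3,19,0],[11.6,21.3,0],[12.4,22.7,0],[12.6,23.1,0]],"rotation":[[0,0,-3],[0,0,-8],[0,0,-14],[0,0,-21],[0,0,-28],[0,0,-35],[0,0,-42],[0,0,-48],[0,0,-51],[0,0,-52.3]],"grip":[0,0,0,0,0,0,0,0,0,0]}'
python3 -m pendant '{"linear":[[0,0,0.3],[0,0,1],[0,0,2],[0,0,3.2],[0,0,4.4],[0,0,5.4],[0,0,6],[0,0,6.3],[0,0,6.3],[0,0,6.3]],"rotation":[[0,0,0],[0,0,0],[0,0,0],[0,0,0],[0,0,0],[0,0,0],[0,0,0],[0,0,0],[0,0,0],[0,0,0]],"grip":[0,0,0,0,0,0,0,0,0,0]}'
python3 - <<'E'
from h import *
st();go(.6981,.0838,.036,68)
im=shot("top","t4",(130,205,240,310),5)
hsv=cv2.cvtColor(im,cv2.COLOR_RGB2HSV);m=cv2.inRange(hsv,(0,0,190),(179,60,255))
for c in comps(m,100):
    r=cv2.minAreaRect(c)
    if 130<r[0][0]<240 and r[0][1]>205:
        B=np.array([ray("top",p,.024) for p in cv2.boxPoints(r)]);e=B[1]-B[0];print("saucer",np.round(r[0],1),np.round(r[1],1),B.mean(0).round(4),np.degrees(np.arctan2(e[1],e[0])).round(1)%90)
E
```

```text
time: 38.0
tool_pos: [0.514, 0.2721, 0.0298]
tool_rot: [0.0, 0.991, 0.137, -0.0]
contact_force: [0.0, -0.8, 0.4]
gripper_width: 1.0
time: 38.83
tool_pos: [0.5146, 0.2724, 0.1512]
tool_rot: [-0.0, 0.991, 0.137, 0.001]
contact_force: [-0.6, -0.5, -0.1]
gripper_width: 1.001
time: 39.67
tool_pos: [0.6987, 0.0812, 0.1476]
tool_rot: [-0.0, 0.829, 0.559, -0.001]
contact_force: [-0.8, 0.3, -0.7]
gripper_width: 1.005
time: 40.5
tool_pos: [0.6981, 0.084, 0.087]
tool_rot: [0.0, 0.829, 0.559, 0.0]
contact_force: [-0.3, -0.3, 0.4]
gripper_width: 1.001
t 40.5 pos [0.6981 0.084  0.087 ] yaw 68.0 tilt 0.02 F [-0.3 -0.3  0.4] w 1.001 j6 -1.17
yaw0 68.0 linear cm [-0.02  0.    5.1 ] rotz 0.0
saucer [180.1 260.8] [33.1 31. ] [0.5134 0.2747] 15.200000000000003
```

View pics/t4.png

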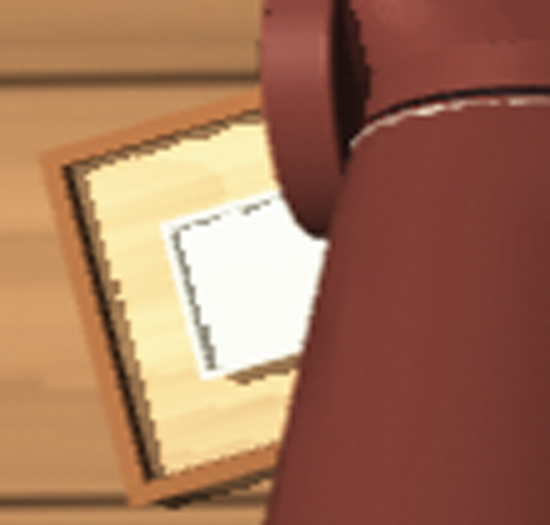

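The arm hides the saucer's right part, but its left edge (crop 163–205, 230–380) is parallel to the tray wall. Grip the square planter now.

```bash
python3 -m pendant '{"linear":[[0,0,0.4],[0,0,1.2],[0,0,2.2],[0,0,3.2],[0,0,4.1],[0,0,4.7],[0,0,5],[0,0,5.1],[0,0,5.1],[0,0,5.1]],"rotation":[[0,0,0],[0,0,0],[0,0,0],[0,0,0],[0,0,0],[0,0,0],[0,0,0],[0,0,0],[0,0,0],[0,0,0]],"grip":[0,0,0,0,0,0,0,0,0,0]}'
python3 -m pendant '{"linear":[[0,0,0],[0,0,0],[0,0,0],[0,0,0],[0,0,0],[0,0,0],[0,0,0],[0,0,0],[0,0,0],[0,0,0]],"rotation":[[0,0,0],[0,0,0],[0,0,0],[0,0,0],[0,0,0],[0,0,0],[0,0,0],[0,0,0],[0,0,0],[0,0,0]],"grip":[0.1,0.15,0.2,0.25,0.3,0.35,0.4,0.6,1,1]}'
python3 -c "
from h import *
st()"
python3 -m pendant '{"linear":[[0,0,-0.2],[0,0,-0.6],[0,0,-1.4],[0,0,-2.5],[0,0,-3.8],[0,0,-5],[0,0,-6],[0,0,-6.7],[0,0,-7],[0,0,-7]],"rotation":[[0,0,0],[0,0,0],[0,0,0],[0,0,0],[0,0,0],[0,0,0],[0,0,0],[0,0,0],[0,0,0],[0,0,0]],"grip":[1,1,1,1,1,1,1,1,1,1]}'
python3 -c "
from h import *
st();go(.514,.2722,.06,15.7)"
```

```text
time: 41.38
tool_pos: [0.6983, 0.0839, 0.0363]
tool_rot: [0.0, 0.829, 0.559, 0.0]
contact_force: [-0.3, 0.2, 0.3]
gripper_width: 1.002
time: 42.22
tool_pos: [0.6981, 0.0839, 0.0361]
tool_rot: [0.0, 0.829, 0.559, 0.0]
contact_force: [0.3, -0.3, 1.8]
gripper_width: 0.579
t 42.22 pos [0.6981 0.0839 0.0361] yaw 68.0 tilt 0.04 F [ 0.3 -0.3  1.8] w 0.579 j6 -1.17
time: 43.05
tool_pos: [0.6985, 0.0839, 0.1074]
tool_rot: [0.001, 0.829, 0.559, 0.001]
contact_force: [-0.7, -0.1, -1.1]
gripper_width: 0.579
t 43.05 pos [0.6985 0.0839 0.1074] yaw 68.0 tilt 0.12 F [-0.7 -0.1 -1.1] w 0.579 j6 -1.17
yaw0 68.0 linear cm [ 10.55 -24.17   4.7 ] rotz 52.3
```

```bash
python3 -m pendant '{"linear":[[0.4,-1,0],[1.3,-3,0],[2.6,-6,0],[4.1,-9.5,0],[5.7,-13,0],[7.2,-16.5,0],[8.6,-19.7,0],[9.7,-22.2,0],[10.4,-23.8,0],[10.55,-24.2,0]],"rotation":[[0,0,3],[0,0,8],[0,0,14],[0,0,21],[0,0,28],[0,0,35],[0,0,42],[0,0,48],[0,0,51],[0,0,52.3]],"grip":[1,1,1,1,1,1,1,1,1,1]}'
python3 -m pendant '{"linear":[[0,0,0],[0,0,0.3],[0,0,0.9],[0,0,1.8],[0,0,2.7],[0,0,3.5],[0,0,4.1],[0,0,4.5],[0,0,4.7],[0,0,4.7]],"rotation":[[0,0,0],[0,0,0],[0,0,0],[0,0,0],[0,0,0],[0,0,0],[0,0,0],[0,0,0],[0,0,0],[0,0,0]],"grip":[1,1,1,1,1,1,1,1,1,1]}'
python3 - <<'E'
from h import *
st();go(.514,.2722,.0561,15.7)
shot("scene","s6",(390,110,530,220),5)
E
```

```text
time: 43.88
tool_pos: [0.5099, 0.2741, 0.1046]
tool_rot: [-0.0, 0.991, 0.137, -0.001]
contact_force: [0.5, -0.2, -1.6]
gripper_width: 0.575
time: 44.72
tool_pos: [0.5127, 0.2721, 0.0581]
tool_rot: [0.0, 0.991, 0.137, -0.001]
contact_force: [-0.1, -0.5, -0.6]
gripper_width: 0.572
t 44.72 pos [0.5127 0.2721 0.0581] yaw 15.7 tilt 0.06 F [-0.1 -0.5 -0.6] w 0.572 j6 0.09
yaw0 15.7 linear cm [0.13 0.03 0.2 ] rotz 0.0
```

View pics/s6.png

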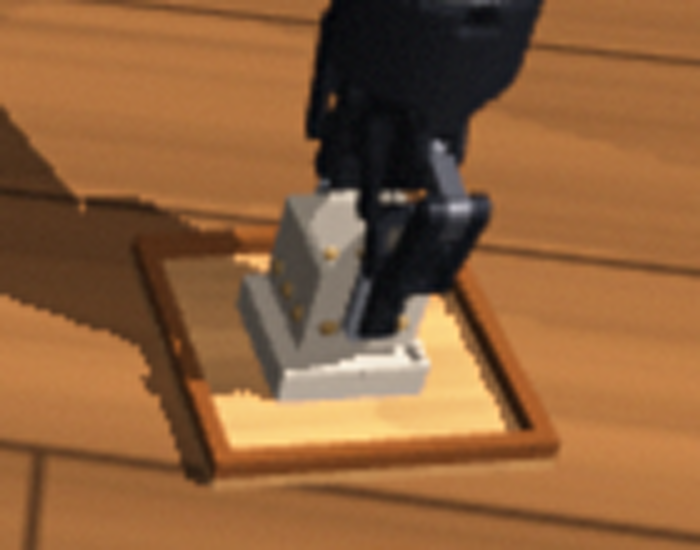

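The planter hangs just over the saucer. The saucer's front edge (280–425) has equal gaps to the side walls, about 73 and 75 px. Final lowering.

```bash
python3 -m pendant '{"linear":[[0.03,0,0.02],[0.06,0,0.04],[0.1,0,0.06],[0.1,0,0.08],[0.1,0,0.1],[0.1,0,0.12],[0.1,0,0.14],[0.1,0,0.15],[0.1,0,0.15],[0.1,0,0.15]],"rotation":[[0,0,0],[0,0,0],[0,0,0],[0,0,0],[0,0,0],[0,0,0],[0,0,0],[0,0,0],[0,0,0],[0,0,0]],"grip":[1,1,1,1,1,1,1,1,1,1]}'
python3 -m pendant '{"linear":[[0,0,0],[0,0,0.01],[0,0,0.02],[0,0,0.03],[0,0,0.04],[0,0,0.05],[0,0,0.05],[0,0,0.05],[0,0,0.05],[0,0,0.05]],"rotation":[[0,0,0],[0,0,0],[0,0,0],[0,0,0],[0,0,0],[0,0,0],[0,0,0],[0,0,0],[0,0,0],[0,0,0]],"grip":[1,1,1,1,1,1,1,1,1,1]}'
python3 -c "
from h import *
st()"
```

```text
time: 45.6
tool_pos: [0.5139, 0.2726, 0.0573]
tool_rot: [-0.0, 0.991, 0.137, 0.0]
contact_force: [0.3, -0.6, -1.0]
gripper_width: 0.579
time: 46.43
tool_pos: [0.5139, 0.2726, 0.0568]
tool_rot: [0.0, 0.991, 0.137, 0.0]
contact_force: [-0.6, -0.1, -1.8]
gripper_width: 0.581
t 46.43 pos [0.5139 0.2726 0.0568] yaw 15.7 tilt 0.0 F [-0.6 -0.1 -1.8] w 0.581 j6 0.09
```

```bash
python3 -m pendant '{"linear":[[0,0,0.01],[0,0,0.02],[0,0,0.03],[0,0,0.04],[0,0,0.05],[0,0,0.06],[0,0,0.07],[0,0,0.07],[0,0,0.07],[0,0,0.07]],"rotation":[[0,0,0],[0,0,0],[0,0,0],[0,0,0],[0,0,0],[0,0,0],[0,0,0],[0,0,0],[0,0,0],[0,0,0]],"grip":[1,1,1,1,1,1,1,1,1,1]}'
python3 -c "
from h import *
st()"
```

```text
time: 47.27
tool_pos: [0.5139, 0.2726, 0.0561]
tool_rot: [-0.0, 0.991, 0.137, -0.0]
contact_force: [-0.3, -0.6, -0.4]
gripper_width: 0.579
t 47.27 pos [0.5139 0.2726 0.0561] yaw 15.7 tilt 0.0 F [-0.3 -0.6 -0.4] w 0.579 j6 0.09
```

```bash
python3 -m pendant '{"linear":[[0,0,0.01],[0,0,0.02],[0,0,0.03],[0,0,0.04],[0,0,0.05],[0,0,0.05],[0,0,0.05],[0,0,0.05],[0,0,0.05],[0,0,0.05]],"rotation":[[0,0,0],[0,0,0],[0,0,0],[0,0,0],[0,0,0],[0,0,0],[0,0,0],[0,0,0],[0,0,0],[0,0,0]],"grip":[1,1,1,1,1,1,1,1,1,1]}'
python3 -c "
from h import *
st()"
```

```text
time: 48.1
tool_pos: [0.514, 0.2726, 0.056]
tool_rot: [-0.0, 0.991, 0.137, 0.0]
contact_force: [-3.0, -0.6, 4.9]
gripper_width: 0.58
t 48.1 pos [0.514  0.2726 0.056 ] yaw 15.7 tilt 0.0 F [-3.  -0.6  4.9] w 0.58 j6 0.09
```

```bash
python3 -m pendant '{"linear":[[0,0,0],[0,0,0],[0,0,0],[0,0,0],[0,0,0],[0,0,0],[0,0,0],[0,0,0],[0,0,0],[0,0,0]],"rotation":[[0,0,0],[0,0,0],[0,0,0],[0,0,0],[0,0,0],[0,0,0],[0,0,0],[0,0,0],[0,0,0],[0,0,0]],"grip":[0.4,0.35,0.3,0.25,0.2,0.1,0,0,0,0]}'
python3 -m pendant '{"linear":[[0,0,-0.3],[0,0,-1.2],[0,0,-2.8],[0,0,-4.8],[0,0,-7],[0,0,-9],[0,0,-10.6],[0,0,-11.6],[0,0,-12],[0,0,-12]],"rotation":[[0,0,0],[0,0,0],[0,0,0],[0,0,0],[0,0,0],[0,0,0],[0,0,0],[0,0,0],[0,0,0],[0,0,0]],"grip":[0,0,0,0,0,0,0,0,0,0]}'
python3 -m pendant '{"linear":[[-0.8,1,0],[-2.3,3,0],[-4.7,6,0],[-7.3,9.2,0],[-10,12.6,0],[-12.6,16,0],[-15,19,0],[-16.9,21.3,0],[-18,22.7,0],[-18.3,23.1,0]],"rotation":[[0,0,0],[0,0,0],[0,0,0],[0,0,0],[0,0,0],[0,0,0],[0,0,0],[0,0,0],[0,0,0],[0,0,0]],"grip":[0,0,0,0,0,0,0,0,0,0]}'
python3 -m pendant '{"linear":[[0,0,0],[0,0,0],[0,0,0],[0,0,0],[0,0,0],[0,0,0],[0,0,0],[0,0,0],[0,0,0],[0,0,0]],"rotation":[[0,0,0],[0,0,0],[0,0,0],[0,0,0],[0,0,0],[0,0,0],[0,0,0],[0,0,0],[0,0,0],[0,0,0]],"grip":[0,0,0,0,0,0,0,0,0,0]}'
python3 - <<'E'
from h import *
st()
im=manip.grab_frame("top")[:,:,::-1]
a=cv2.resize(im[205:310,133:240],None,fx=3.7,fy=3.7,interpolation=cv2.INTER_CUBIC)
b=cv2.resize(im[212:360,414:528],None,fx=3.7,fy=3.7,interpolation=cv2.INTER_CUBIC)
o=np.zeros((548,a.shape[1]+b.shape[1],3),np.uint8);o[:a.shape[0],:a.shape[1]]=a;o[:b.shape[0],a.shape[1]:]=b
s=im[100:180,130:480];o[420:420+80,0:350]=s
cv2.imwrite("pics/final_top.png",o[:,:800])
rgb=im.copy()[:,:,::-1].copy();hsv=cv2.cvtColor(rgb,cv2.COLOR_RGB2HSV);m=cv2.inRange(hsv,(0,0,190),(179,60,255))
for c in comps(m,30):
    r=cv2.minAreaRect(c);(x,y),e,_=cv2.fitEllipse(c)
    if 130<x<530 and 100<y<360:
        print(np.round(r[0],1),np.round(r[1],1),round(r[2],1),"z.072:",ray("top",r[0],.072).round(4))
E
```

```text
time: 48.93
tool_pos: [0.514, 0.2726, 0.0556]
tool_rot: [0.0, 0.991, 0.137, 0.0]
contact_force: [-0.3, 0.4, 0.2]
gripper_width: 0.999
time: 49.77
tool_pos: [0.5145, 0.2728, 0.1771]
tool_rot: [-0.0, 0.991, 0.137, 0.001]
contact_force: [0.2, 0.6, -1.1]
gripper_width: 1.002
time: 50.6
tool_pos: [0.3981, -0.0015, 0.1738]
tool_rot: [-0.0, 0.991, 0.135, -0.001]
contact_force: [-0.6, 0.3, 0.2]
gripper_width: 1.002
time: 51.43
tool_pos: [0.4004, 0.0007, 0.1756]
tool_rot: [-0.0, 0.991, 0.137, 0.0]
contact_force: [0.2, 0.1, 0.5]
gripper_width: 0.996
t 51.43 pos [0.4004 0.0007 0.1756] yaw 15.7 tilt 0.0 F [0.2 0.1 0.5] w 0.996 j6 -0.46
[486.  314.5] [29. 30.] 90.0 z.072: [ 0.4128 -0.3044]
[470.1 306.3] [17.4 31.8] 26.6 z.072: [ 0.4279 -0.276 ]
[470.5 252.5] [13. 19.] 90.0 z.072: [ 0.5258 -0.2802]
[178.  261.3] [32.9 39.7] 73.6 z.072: [0.516  0.2625]
[167.6 145.5] [28.2 29.2] 78.7 z.072: [0.7343 0.2842]
[444.  140.5] [21. 22.] 90.0 z.072: [ 0.7357 -0.2382]
```

View pics/final_top.png

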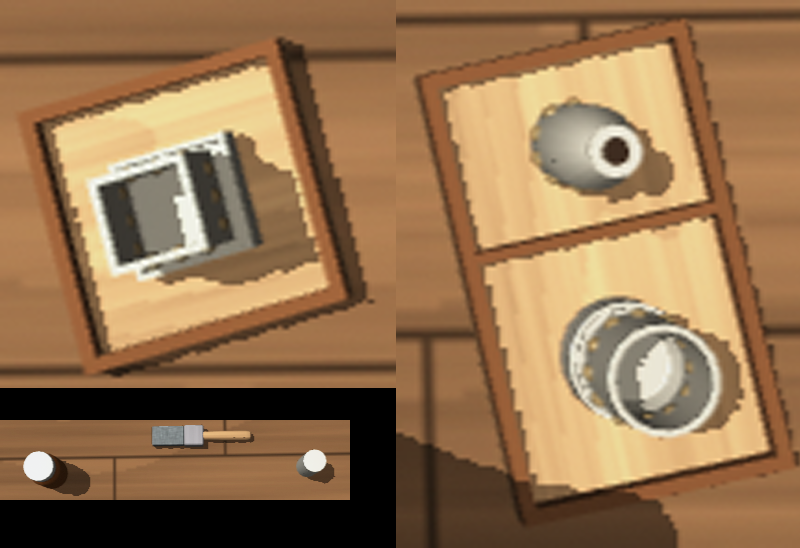

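Square stack: planter rim corners at (88,182), (183,148), (212,248), (112,275); visible saucer corners at (231,131) and (262,243). The jar, prop and brush pixels match the first picture. One numeric check on the square stack.

Run:
```python
from h import *
f=lambda p,z:ray("top",((p[0]+.5)/3.7-.5+133,(p[1]+.5)/3.7-.5+205),z)
P=np.array([f(p,.072) for p in[(88,182),(183,148),(212,248),(112,275)]]);tl,tr,br,bl=P
ax=tl-bl+tr-br;ay=tl-tr+bl-br
print("planter",P.mean(0).round(4),"yaw",np.degrees([np.arctan2(ax[1],ax[0]),np.arctan2(-ay[0],ay[1])]).round(1),np.linalg.norm(ax)/2,np.linalg.norm(ay)/2)
a,b=f((231,131),.024),f((262,243),.024);m=(a+b)/2;e=(a-b)/np.linalg.norm(a-b)
print("saucer right side mid",m.round(4),"len",np.linalg.norm(a-b),"yaw",np.degrees(np.arctan2(e[1],e[0])).round(1),"centre",(m+.032*np.array([-e[1],e[0]])).round(4))
T=np.array([f(p,.016) for p in[(18,114),(278,40),(350,293),(90,373)]]);print("tray",T.mean(0).round(4))
```

```text
planter [0.5143 0.2721] yaw [16.  16.6] 0.05034270048360001 0.05134091969917236
saucer right side mid [0.5239 0.2368] len 0.06198172072359553 yaw 15.9 centre [0.5152 0.2675]
tray [0.5145 0.2729]
```

```bash
python3 -c "
from h import *
print(manip.job_done()); st()"
```

```text
the job is handed in; nothing more can be done
None
the job is handed in; nothing more can be done
```

Both orders are made up and the job is handed in, at about 51.5 s of the 122 s allowed. The order was round saucer, round planter, bud vase, square saucer, square planter, each lowered onto its support with about 2–6 N of contact before release.

Last checks, from the top camera, which is good to about 2 mm:

| Item | Measured (m) | Compared with |
|---|---|---|
| Round planter rim | (0.413, -0.304) | round saucer at (0.413, -0.305), compartment centre about (0.413, -0.307) |
| Bud vase lip, upright | (0.526, -0.281) | narrow compartment centre about (0.527, -0.283) |
| Square planter | (0.514, 0.272), yaw 16–16.6° | square tray at (0.514–0.5145, 0.272–0.273), yaw 15.7° |

- **Jar, prop and brush:** the jar and kiln prop are at the same pixels as at the start. The brush looks unmoved by eye only.
- **One check disagreed:** the square saucer's visible edge, taken at rim height, put its centre about 5 mm off in y at 0.2675. That edge is the lower edge of the side facing the camera. At the underside's height it comes out near 0.273, by my estimate rather than a second measurement, which agrees with the tray centre and with where the gripper set it (0.272). Its side reads 15.9°, in line with the tray.

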